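# Clamp a set of pebbles in the stone-mat press

## Robot

A 7-joint arm with a two-finger parallel gripper is mounted at the origin on the work surface. World frame = base frame: x ahead of the robot, y to its left, z up, the work surface at z = 0. Lengths are in m, angles in rad, forces in N, time in s.
With the tool pointing down it reaches from about 0.425 to 0.925 m from the base axis. Payload 6.8 kg.
Tool frame: the origin (TCP) lies midway between the tips of the shut fingers; the grasp point (between the pads) lies 19 mm behind it (bot.pinch_z is the distance from the TCP to the grasp point, in m); z points along the fingers, y is the line along which they close (so a half turn about z gives the same grasp; the last joint's range is limited). The gripper opens to 85 mm and grips with 20 to 120 N. Pads are 22 mm wide; open, the fingers measure 114 mm over their backs; the gripper's body (76 mm by 85 mm) begins 54 mm behind the grasp point. The pads swing forward as they close: fully open they stand 13 mm farther back than shut.
Start: joints at [1.04, 0.477, 0.022, 1.555, -0.011, 1.109, -0.083], TCP at [0.277, -0.616, 0.231] pointing down, gripper open.
Joint ranges: [-2.96, 2.96], [-0.34, 2.1], [-1.41, 1.46], [0.24, 2.44], [-1.37, 4.51], [0.17, 1.92], [-2.96, 2.96]. Speed limits (rad/s): [2.39, 2.39, 3.14, 3.14, 3.14, 3.14, 3.14].

## Interface

Orientations are given as a unit quaternion [w, x, y, z].
In Python, from station import bot, imaging gives the robot as it stands. The module is installed in compiled form; this text tells all that it offers.
- The arm moves only by the tool carry_out, never from a script. Its argument "targets" is a list of rows, each a list of 5 numbers: the shift along the tool's x, y, z in cm, then the turn about the tool's z in degrees, then the opening, from -1 (shut) to 1 (fully open). In form: [[x, y, z, yaw, gripper], ...]. A call has 1 to 12 rows; each row shifts and turns the commanded pose from where the row before left it, along the tool's axes as they then stand; what a row does not reach is not made up. A row lasts 1/10 s, in which the tool goes at most 50 mm and 8.59 degrees, less where a joint would pass 70% of its speed; a pose out of reach is approached as far as the arm can. A call is refused whole if a number of a shift passes 5 or a number of a turn 8.59, either way. A call with a gripper value outside its range is refused whole. The fingers move at their own pace and stop on an object; "force" is the grip in N (left out, the last holds). Time passes only in rows, so rows that do not move let the fingers close. It gives the time, the measured TCP pose, the force, the opening and the grip force at its end, in the units of the state.
- bot.get_obs(): the state, without advancing time (a new reading comes with each control period).
- imaging.read_camera(name): name is "scene" or "top" or "wrist"; returns the picture (400x640x3 uint8, red, green, blue); there is no depth.
- imaging.calibration(name): a dict with "fx", "fy", "cx", "cy" (pixels), "k1" (the pictures are not rectified: a ray, as slopes to the right and down, at radius r is drawn at 1 + k1 r^2 times it, then the intrinsics apply), "extrinsics" (4x4, takes a point from world to camera coordinates). Camera axes: x right, y up, looking along -z (the intrinsics and any distortion apply to the point x, -y, -z); pixel columns grow to the right and rows downward; lengths in m; the calibration is good to about 2 mm. A picture is of the moment at which its call begins: read the wrist's pose just before it. calibration takes no time and is no camera call; for the wrist camera it gives the pose at the moment of the call.
- bot.hand_in(): hands the job in; it is judged then, once.
The state is a dict: "t": time; "q": joint angles; "joint_vel": joint speeds; "joint_torque": joint torques, N m; "eef_pos": TCP position; "tool_rot": TCP orientation; "contact_force": force on the tool from outside, world axes, zero at the start; "torque": the same for the moment, N m; "gripper_width": opening from 0.0 (shut) to 1.0 (fully open); "grasp_force": force on a finger pad.
Only numpy, scipy, OpenCV 4.12 (cv2) and the standard library are available. Lean on these libraries where they do the work, as an engineer would, in place of code of your own. Each camera call takes 0.05 s, during which the arm holds its last target. There are 200 camera calls.

## Task

The hand press for making pebble mats was left with its lever down and an empty carrier under it. Swing the lever fully up, pull the carrier out by its orange post to the stop at the loading end, lay every stone from the grey mat flat in a pocket of its own (no two share one), then push the loaded carrier all the way back under the press to its other stop and swing the lever fully down to clamp the stones. Slide the carrier only while the lever is up, and leave the microphone, tape measure and glue pot where they are.

Things in the scene. Friction and masses are not known exactly. Their poses are not given: they have to be found in the camera images.
- press: the fixed hand press: grey base 180 x 420 x 10 mm, two steel rails along its y axis, red stop blocks at both ends, blue column and head over the press station. Origin: underside, middle of the rails. Own x points away from the robot at yaw 0, own y along the rails. Press station at own y = +100 mm, loading station at own y = -100 mm. Position and yaw differ from start to start
- press_head (a point): middle of the front face (towards the robot) of the blue head arm, 155 mm above the table. The arm is 56 mm wide (y), 50 mm high and runs 220 mm back in the press's own x to a column 50 x 70 mm. 50 mm behind this point (x) the clear presser foot hangs centred, 136 (x) x 116 (y) x 7 mm; its underside is 82.5 mm above the table with the lever up, 46.5 mm with it down (loaded stones' tops: 45 mm)
- lever (a joint): angle of the press lever (rad): 0 = fully up (foot raised), 1.2 = fully down (foot clamped). It turns about the press's own x axis, in the press's y-z plane; its arm points to own +y, 0.6 rad above level at 0 and 0.6 rad below level at 1.2. Stiff: stays where it is left, takes about 3 to 5 N at the handle
- lever_grip (a point): point to grip on the lever: on the axis of its red round handle bar, 14 mm in diameter and 82 mm long, lying along the press's own x and sticking out towards the robot; this point is 60 mm out from the lever's arm and 22 mm from the bar's free end. It moves on a circle of 75 mm about lever_pivot
- lever_pivot (a point): point on the lever's pivot axis in the same own-x plane as lever_grip (73 mm in front of the head's front face), 160 mm above the table; fixed to the press
- carrier (a joint): position of the carrier on the rails (m): 0 = under the press, against that stop; 0.20 = pulled out to the loading station, against that stop (it moves along the press's own -y as the value grows). Friction 2 N
- carrier_post (a point): centre of the top of the carrier's orange post, 20 x 20 mm, 40 mm tall, its top 65 mm above the table. The post stands on a tongue at the loading end of the carrier, 133 mm from the carrier's centre along the press's own -y
- carrier_mid (a point): centre of the carrier at the height of its pocket floors, 25 mm above the table; axes as the press's own
- pocket0 (a point): centre of the floor of a carrier pocket, 25 mm above the table; axes as the press's own. Carrier: grey and aluminium plate 152 (x) x 130 (y) mm with four square pockets 56 x 56 mm, 5 mm deep, at x -42 or +42, y -31 or +31 mm of its centre. This one at (-42, -31)
- pocket1 (a point): floor centre of the pocket at (-42, +31)
- pocket2 (a point): floor centre of the pocket at (+42, -31)
- pocket3 (a point): floor centre of the pocket at (+42, +31)
- mat: grey rubber tile mat, 208 x 208 x 4 mm, fixed flat on the table, on which the stones lie at the start. Origin under its centre
- stone0: a pale water-worn stone, oval, 42 x 32 x 20 mm: 42 along its x, 32 along its y, 20 high, 45 g. Origin: its centre. There are 2 to 4 stones
- stone1: a pale water-worn stone, oval, 42 x 32 x 20 mm: 42 along its x, 32 along its y, 20 high, 45 g. Origin: its centre. There are 2 to 4 stones
- stone2: a pale water-worn stone, oval, 42 x 32 x 20 mm: 42 along its x, 32 along its y, 20 high, 45 g. Origin: its centre. There are 2 to 4 stones
- stone3: a pale water-worn stone, oval, 42 x 32 x 20 mm: 42 along its x, 32 along its y, 20 high, 45 g. Origin: its centre. There are 2 to 4 stones
- mic: bystander: black desk microphone, base 130 x 100 x 38 mm with a gooseneck 190 mm high; origin under its centre
- tape: bystander: yellow tape measure, 70 x 45 x 65 mm; origin under its centre
- gluepot: bystander: white glue pot with a red band and a blue lid, 74 mm wide, 84 mm tall; origin under its centre
Things that resemble listed ones, but are neither listed nor needed, are in the scene too. What is shaped like the stone3 but brown or green is not meant.

How it is judged:
On the way, in this order (a step that is already met when the one before it is completed fails the run):
1. the lever is swung fully up (value of joint lever below 0.12 rad), for 0.2 s.
2. the empty carrier is out at the loading stop, with the lever still up (value of joint carrier above 0.192 m and value of joint lever below 0.12 rad), for 0.2 s.
3. every stone lies flat in a pocket of its own, the carrier at the loading stop (x of stone0 in the frame of carrier_mid between -0.07 and 0.07 m and y of stone0 in the frame of carrier_mid between -0.06 and 0.06 m and z of each of stone0, stone1, stone2, stone3 in the frame of carrier_mid below 0.013 m and angle between the z axis of each of stone0, stone1, stone2, stone3 and the z axis of carrier_mid, either way round below 0.15 rad and x of stone1 in the frame of carrier_mid between -0.07 and 0.07 m and y of stone1 in the frame of carrier_mid between -0.06 and 0.06 m and x of stone2 in the frame of carrier_mid between -0.07 and 0.07 m and y of stone2 in the frame of carrier_mid between -0.06 and 0.06 m and x of stone3 in the frame of carrier_mid between -0.07 and 0.07 m and y of stone3 in the frame of carrier_mid between -0.06 and 0.06 m and value of joint carrier above 0.192 m), for 0.2 s.
4. the loaded carrier is under the press against its stop, the lever still up (x of stone0 in the frame of carrier_mid between -0.07 and 0.07 m and y of stone0 in the frame of carrier_mid between -0.06 and 0.06 m and z of each of stone0, stone1, stone2, stone3 in the frame of carrier_mid below 0.013 m and angle between the z axis of each of stone0, stone1, stone2, stone3 and the z axis of carrier_mid, either way round below 0.15 rad and x of stone1 in the frame of carrier_mid between -0.07 and 0.07 m and y of stone1 in the frame of carrier_mid between -0.06 and 0.06 m and x of stone2 in the frame of carrier_mid between -0.07 and 0.07 m and y of stone2 in the frame of carrier_mid between -0.06 and 0.06 m and x of stone3 in the frame of carrier_mid between -0.07 and 0.07 m and y of stone3 in the frame of carrier_mid between -0.06 and 0.06 m and value of joint carrier below 0.008 m and value of joint lever below 0.12 rad), for 0.2 s.
At the end, for the whole second after the job is handed in: every stone present lies flat (0.15 rad) and still on a pocket floor of the carrier, not on a rib or another stone (centre under 13 mm above that floor; a pocket holds one stone), the carrier is within 8 mm of its stop under the press, the lever within 0.12 rad of fully down (x of stone0 in the frame of carrier_mid between -0.07 and 0.07 m and y of stone0 in the frame of carrier_mid between -0.06 and 0.06 m and z of each of stone0, stone1, stone2, stone3 in the frame of carrier_mid below 0.013 m and angle between the z axis of each of stone0, stone1, stone2, stone3 and the z axis of carrier_mid, either way round below 0.15 rad and x of stone1 in the frame of carrier_mid between -0.07 and 0.07 m and y of stone1 in the frame of carrier_mid between -0.06 and 0.06 m and x of stone2 in the frame of carrier_mid between -0.07 and 0.07 m and y of stone2 in the frame of carrier_mid between -0.06 and 0.06 m and x of stone3 in the frame of carrier_mid between -0.07 and 0.07 m and y of stone3 in the frame of carrier_mid between -0.06 and 0.06 m and linear speed of each of stone0, stone1, stone2, stone3 below 0.02 m/s and value of joint carrier below 0.008 m and value of joint lever above 1.08 rad); the robot touches nothing.
It fails at once if the carrier is slid while the lever is down (value of joint lever above 0.6 rad and (velocity of joint carrier above 0.05 m/s or velocity of joint carrier below -0.05 m/s)).
It fails at once if the microphone is knocked out of its place (over 40 mm) (distance of mic from where it was at the start of the episode above 0.04 m).
It fails at once if the tape measure is knocked out of its place (over 40 mm) (distance of tape from where it was at the start of the episode above 0.04 m).
It fails at once if the glue pot is knocked out of its place (over 40 mm) (distance of gluepot from where it was at the start of the episode above 0.04 m).
Of stone0, stone1, stone2, stone3 only 2 to 4 are there at a start; the rules pass over those that are not, and their reading is None.
At some moment in a run one of stone0, stone1, stone2, stone3 may be knocked a few centimetres aside while the robot is not near it.
Once in a run the grip may slacken for a moment while it holds something.
It also fails if it takes over 210 s, if anything falls off the work surface, if the arm or the gripper's body presses on something with over 40 N, if the wrist force passes 120 N, or if a joint passes its speed limit or range.

## Working session

There is one attempt and no reset: what is moved stays moved. The work goes in short steps, Python scripts to look and compute and a tool call to move; the robot and the scene stay as the last step left them, time stands still between calls to the robot, and variables do not carry over. Pictures are saved under pics/ and viewed, at most 14 in all, crops included, and the job is handed in when it is done.

Besides the shell and the picture viewer there is one more tool, called after ">>>" as name(argument=value, ...), one argument or row to a line, values as JSON. carry_out: Moves the arm, as the interface text tells. Its arguments: {"type":"object","properties":{"targets":{"type":"array"},"force":{"type":"number"}},"required":["targets"]}

```bash
mkdir -p pics; cat > h.py <<'E'
import numpy as np, cv2
from station import bot, imaging
def snap(cam, fn=None):
    im=imaging.read_camera(cam); c=imaging.calibration(cam)
    if fn: cv2.imwrite('pics/'+fn, im[:,:,::-1])
    return im,c
def ray(c,u,v):
    x=(u-c['cx'])/c['fx']; y=(v-c['cy'])/c['fy']
    a,b=x,y
    for _ in range(20):
        s=1+c['k1']*(a*a+b*b); a,b=x/s,y/s
    E=np.array(c['extrinsics']); R=E[:3,:3]; t=E[:3,3]
    return -R.T@t, R.T@np.array([a,-b,-1.])
def onz(c,u,v,z):
    o,d=ray(c,u,v); return o+d*(z-o[2])/d[2]
def proj(c,p):
    E=np.array(c['extrinsics']); q=E[:3,:3]@np.array(p)+E[:3,3]
    a,b=q[0]/-q[2],-q[1]/-q[2]; s=1+c['k1']*(a*a+b*b)
    return np.array([c['cx']+c['fx']*a*s, c['cy']+c['fy']*b*s])
def tri(c1,p1,c2,p2):
    o1,d1=ray(c1,*p1); o2,d2=ray(c2,*p2)
    s,t=np.linalg.lstsq(np.stack([d1,-d2],1),o2-o1,rcond=None)[0]
    return (o1+s*d1+o2+t*d2)/2, np.linalg.norm(o1+s*d1-o2-t*d2)
from scipy.spatial.transform import Rotation as Ro
def pose():
    o=bot.get_obs(); q=np.array(o['tool_rot']); return np.array(o['eef_pos']), Ro.from_quat(q[[1,2,3,0]]), o
E
python3 - <<'E'
from h import *
for n in('scene','top'):
    im,c=snap(n,n+'0.png'); o,d=ray(c,320,200); print(n,c['fx'],c['k1'],o.round(3),d.round(3))
p,R,o=pose(); print(p,R.as_matrix().round(3),o['t'],o['contact_force'],o['gripper_width'],bot.pinch_z)
E
```

```text
scene 451.8770647966848 -0.06325310064927406 [ 1.268 -0.559  0.971] [-0.55   0.493 -0.674]
top 443.70477473562676 -0.09879453758991417 [0.55  0.05  1.391] [ 0.028  0.003 -1.   ]
[ 0.27675587 -0.61507867  0.23044949] [[ 0.912  0.41  -0.001]
 [ 0.41  -0.912  0.001]
 [-0.    -0.002 -1.   ]] 0.1 [0.0099805  0.30207529 0.27593832] 0.9961579554935897 0.0187
```

View pics/scene0.png

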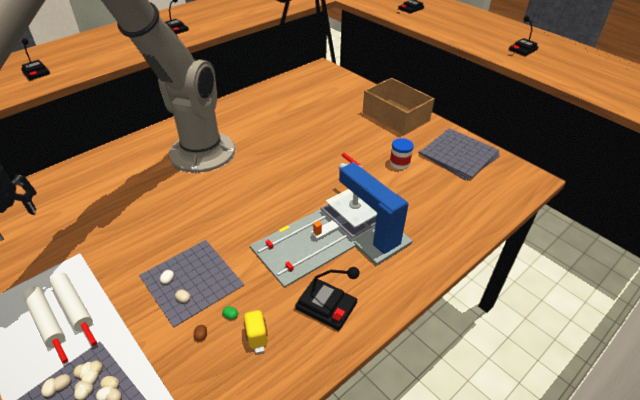

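View pics/top0.png

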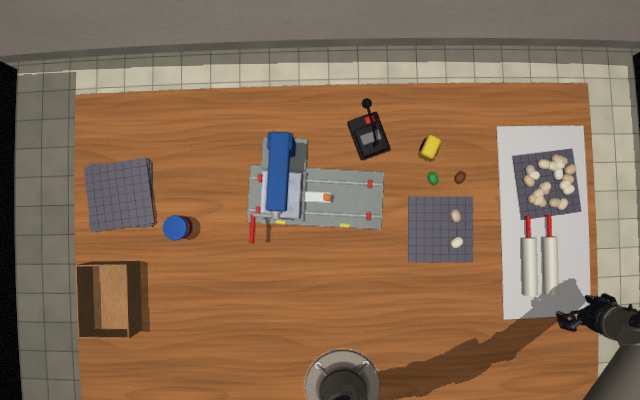

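The top view shows the press at (250-383, 135-243), with the red handle at (252,230) and the orange post at (327,197). Two pale stones lie on the grey mat, at (456,216) and (457,242). The green stone at (433,178), the brown one at (460,177) and the pile on the white board at (550,180) are decoys. I'll confirm in an enlarged crop.

```bash
python3 - <<'E'
import cv2
a=cv2.imread('pics/top0.png')
cv2.imwrite('pics/c1.png',cv2.resize(a[125:275,235:485],None,fx=3.2,fy=3.2,interpolation=cv2.INTER_CUBIC))
b=cv2.imread('pics/scene0.png')
cv2.imwrite('pics/c2.png',cv2.resize(b[140:330,130:430],None,fx=2.66,fy=2.66,interpolation=cv2.INTER_CUBIC))
E
```

```text
(no output)
```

View pics/c1.png

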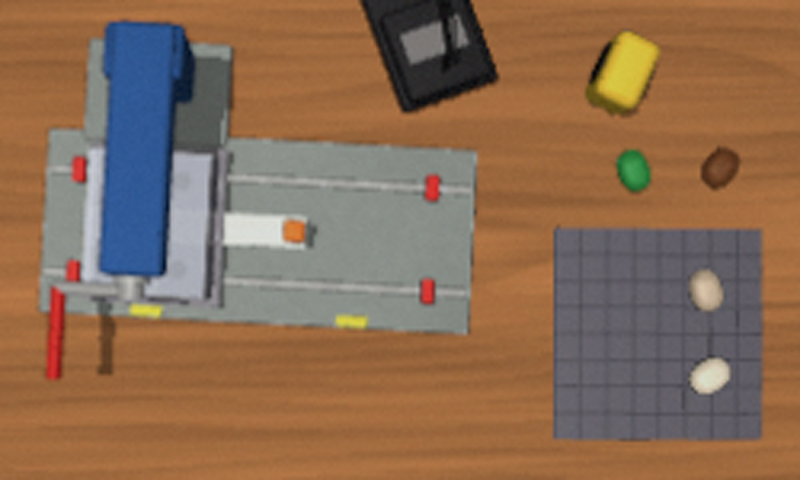

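View pics/c2.png

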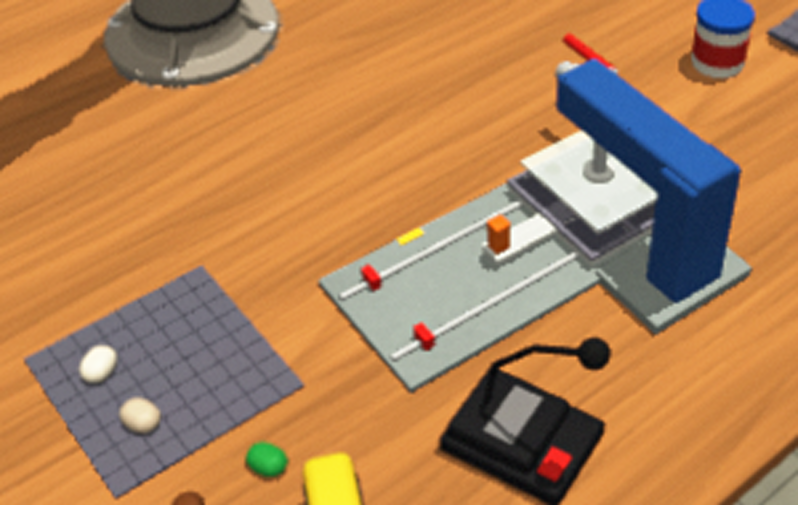

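The crops confirm two pale stones (crop 1 at (706,290) beige and (710,376) white). The lever is down and the post is at crop 1 (294,231). Next I measure.

```bash
cat >> h.py <<'E'
def blob(im,cond,box):
    u0,u1,v0,v1=box; m=np.zeros(im.shape[:2],np.uint8); m[v0:v1,u0:u1]=cond(cv2.cvtColor(im,cv2.COLOR_RGB2HSV).astype(int))[v0:v1,u0:u1]
    cs,_=cv2.findContours(m,cv2.RETR_EXTERNAL,cv2.CHAIN_APPROX_NONE); return sorted(cs,key=cv2.contourArea,reverse=True)
red=lambda h:((h[:,:,0]<6)|(h[:,:,0]>174))&(h[:,:,1]>170)&(h[:,:,2]>90)
orange=lambda h:(h[:,:,0]>=6)&(h[:,:,0]<16)&(h[:,:,1]>200)&(h[:,:,2]>140)
pale=lambda h:(h[:,:,1]<100)&(h[:,:,2]>135)
E
python3 - <<'E'
from h import *
im=cv2.imread('pics/top0.png')[:,:,::-1].copy(); c=imaging.calibration('top')
K=[(250.6,165.6),(383.4,172.2),(381.3,229.1),(247.8,222.2)]
P=np.array([onz(c,u,v,.01)[:2] for u,v in K]); print(P.round(4), 'mean',P.mean(0))
dy=(P[0]-P[1]+P[3]-P[2])/2; print('len',np.linalg.norm(dy),'yaw',np.degrees(np.arctan2(-dy[0],dy[1])))
dx=(P[0]-P[3]+P[1]-P[2])/2; print('wid',np.linalg.norm(dx),'yaw',np.degrees(np.arctan2(dx[1],dx[0])))
for cond,box,z,n in((orange,(315,340,185,210),.065,'post'),(red,(362,378,175,225),.03,'stopsL'),(red,(255,266,170,190),.03,'stopP'),(pale,(405,478,193,265),.014,'stones')):
    for k in blob(im,cond,box)[:3]:
        if cv2.contourArea(k)<8: continue
        r=cv2.minAreaRect(k); print(n,[np.round(x,1) for x in r],onz(c,*r[0],z).round(4))
        if n=='stones': e=cv2.fitEllipse(k);print(e)
for u,v in((252.5,216),(251.9,243)): print(onz(c,u,v,.1176).round(4))
E
```

```text
[[ 0.7015  0.268 ]
 [ 0.6696 -0.1468]
 [ 0.4921 -0.1345]
 [ 0.525   0.2805]] mean [0.59705757 0.06678557]
len 0.41617969100568397 yaw -4.4585872751541915
wid 0.1774215210146636 yaw -3.995439211335004
stopsL [array([369.5, 183. ]), array([6., 3.]), np.float64(90.0)] [ 0.6357 -0.0999  0.03  ]
stopsL [array([368., 216.]), array([6., 2.]), np.float64(90.0)] [ 0.5343 -0.0921  0.03  ]
stopP [array([259.5, 177.5]), array([3., 7.]), np.float64(0.0)] [0.6617 0.2381 0.03  ]
stones [array([456.5, 242. ]), array([10., 11.]), np.float64(90.0)] [ 0.4446 -0.3698  0.014 ]
((456.5, 242.0), (9.213088989257812, 12.326199531555176), 56.96336364746094)
stones [array([455.5, 215.5]), array([11.,  9.]), np.float64(90.0)] [ 0.5276 -0.3694  0.014 ]
((455.39788818359375, 215.44703674316406), (8.757974624633789, 11.761730194091797), 163.23643493652344)
[0.5444 0.2486 0.1176]
[0.4671 0.2521 0.1176]
```

```bash
cat >> h.py <<'E'
O=np.array([.597,.067]); YAW=-4.3
def own(p):
    a=np.radians(YAW); d=np.array(p)[:2]-O; return np.array([d@[np.cos(a),np.sin(a)], d@[-np.sin(a),np.cos(a)]])
def world(x,y):
    a=np.radians(YAW); return O+x*np.array([np.cos(a),np.sin(a)])+y*np.array([-np.sin(a),np.cos(a)])
def go(p,yaw):
    "shift (cm, tool axes once turned) and turn to bring TCP to p with tool x at yaw deg"
    e,R,o=pose(); M=R.as_matrix(); y0=np.degrees(np.arctan2(M[1,0],M[0,0])); t=-((yaw-y0+90)%180-90)
    M2=M@Ro.from_euler('z',t,degrees=True).as_matrix()
    return 'turn %.1f shift %s  | eef %s yaw %.1f tilt %.3f'%(t,(M2.T@(np.array(p)-e)*100).round(2),e.round(4),y0,-M[2,2])
E
python3 - <<'E'
from h import *
im=cv2.imread('pics/top0.png')[:,:,::-1].copy(); c=imaging.calibration('top'); s=imaging.calibration('scene'); si=cv2.imread('pics/scene0.png')[:,:,::-1].copy()
k=blob(im,red,(245,258,210,250))[0]; ks=blob(si,red,(335,365,145,170))[0]
print(k[:,0].min(0),k[:,0].max(0),ks[:,0].min(0),ks[:,0].max(0))
for a,b in(((252,243.3),(343.3,154.3)),((253,219),(358.3,163.4))):
    p,e=tri(c,a,s,b); print(p.round(4),round(e,4),own(p).round(4))
p,e=tri(c,(326.9,197.2),s,(130+498/2.66,140+219/2.66)); print('post',p,e,own(p),own(onz(c,326.9,197.2,.065)))
# head front face top corners (z .18)
for u,v in((100,270),(164,275)): print('head',own(onz(c,235+u/3.2,125+v/3.2,.18)))
print(own((.6357,-.0999)),own((.5343,-.0921)),own((.6617,.2381)))
g=world(-.123,.165); print(g, go([*g,.28],YAW))
E
```

```text
[250 216] [254 242] [342 153] [359 164]
[0.4678 0.2515 0.1266] 0.003 [-0.1427  0.1743]
[0.5373 0.2463 0.1342] 0.0041 [-0.0729  0.1743]
post [0.59466995 0.03342216 0.06715324] 0.0012804051759673636 [ 0.00019413 -0.03365803] [-0.00011214 -0.03419606]
head [-0.0452041   0.13079799]
head [-0.04681808  0.07599628]
[ 0.05110501 -0.16352852] [-0.05059439 -0.16335332] [0.05168902 0.1754695 ]
[0.48671772 0.24075793] turn 28.5 shift [ 14.52 -86.92  -4.85]  | eef [ 0.2768 -0.6151  0.2304] yaw 24.2 tilt 1.000
```

>>> carry_out(
  targets=[
    [0, 0, -2, 7.1, 1],
    [0, 0, -2, 7.1, 1],
    [0, 0, -1, 7.1, 1],
    [0, 0, 0, 7.2, 1],
    [4, 0, 0, 0, 1],
    [4, 0, 0, 0, 1],
    [4, 0, 0, 0, 1],
    [2.5, -4, 0, 0, 1],
    [0, -4, 0, 0, 1],
    [0, -4, 0, 0, 1],
    [0, -4, 0, 0, 1],
    [0, -4, 0, 0, 1],
  ],
)

```text
t: 1.3
eef_pos: [0.4363, -0.4251, 0.2808]
tool_rot: [-0.0, 0.999, -0.037, -0.0]
contact_force: [-0.2, 1.0, 0.4]
gripper_width: 1.001
grasp_force: 0.0
```

>>> carry_out(
  targets=[
    [0, -4, 0, 0, 1],
    [0, -4, 0, 0, 1],
    [0, -4, 0, 0, 1],
    [0, -4, 0, 0, 1],
    [0, -4, 0, 0, 1],
    [0, -4, 0, 0, 1],
    [0, -4, 0, 0, 1],
    [0, -4, 0, 0, 1],
    [0, -4, 0, 0, 1],
    [0, -4, 0, 0, 1],
    [0, -4, 0, 0, 1],
    [0, -4, 0, 0, 1],
  ],
)

```text
t: 2.5
eef_pos: [0.4719, 0.0532, 0.2811]
tool_rot: [0.0, 0.999, -0.037, -0.0]
contact_force: [1.2, -0.1, 0.2]
gripper_width: 1.0
grasp_force: 0.0
```

```bash
python3 - <<'E'
from h import *
im,c=snap('wrist','w1.png'); o,d=ray(c,320,200); print(o,d)
g=world(-.119,.172); print(g, go([*g,.28],YAW))
E
```

```text
[0.54640334 0.05490389 0.42406525] [-0.28991579  0.03094329 -0.95658589]
[0.49123131 0.24743831] turn 0.5 shift [  0.52 -18.74   0.22]  | eef [0.472  0.061  0.2815] yaw -3.8 tilt 1.000
```

View pics/w1.png

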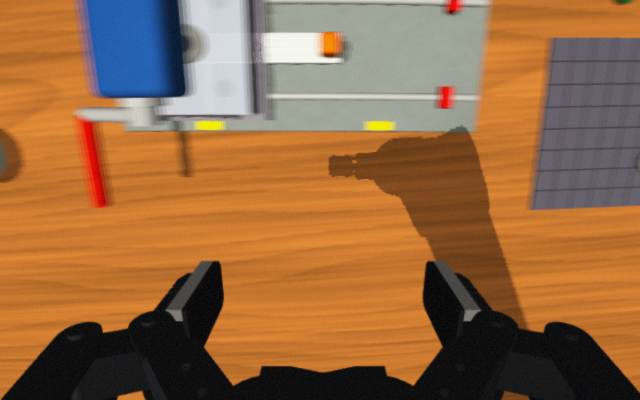

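The wrist view shows the red bar from (87,120) to (99,207) and the post at (330,44). I move over the bar and measure it again at rest.

>>> carry_out(
  targets=[
    [0.5, -4, 0, 0.5, 1],
    [0, -4, 0, 0, 1],
    [0, -4, 0, 0, 1],
    [0, 0, 0, 0, 1],
    [0, 0, 0, 0, 1],
  ],
)

```text
t: 3.05
eef_pos: [0.4865, 0.1714, 0.2808]
tool_rot: [0.0, 0.999, -0.041, -0.001]
contact_force: [0.4, -0.7, -0.2]
gripper_width: 1.002
grasp_force: 0.0
```

```bash
python3 - <<'E'
from h import *
im,c=snap('wrist','w2.png')
for k in blob(im,red,(0,640,0,320))[:3]:
    r=cv2.minAreaRect(k); B=cv2.boxPoints(r); B=B[np.argsort(B[:,1])]
    print(cv2.contourArea(k),B.round(0).tolist())
    for z in(.118,.130,.135): print(z,own(onz(c,*B[:2].mean(0),z)).round(4),own(onz(c,*B[2:].mean(0),z)).round(4), np.linalg.norm(onz(c,*B[2],z)-onz(c,*B[3],z)).round(4))
t=imaging.calibration('top')
g=world(-.119,.172); print(g, go([*g,.28],YAW))
E
```

```text
1220.0 [[237.0, 120.0], [222.0, 121.0], [244.0, 213.0], [229.0, 214.0]]
0.118 [-0.0636  0.1742] [-0.1484  0.1745] 0.0143
0.13 [-0.0628  0.171 ] [-0.1443  0.1713] 0.0138
0.135 [-0.0624  0.1697] [-0.1425  0.1699] 0.0135
294.5 [[554.0, 0.0], [573.0, 0.0], [573.0, 20.0], [554.0, 20.0]]
0.118 [ 0.0324 -0.1036] [ 0.0173 -0.1059] 0.0165
0.13 [ 0.0295 -0.0958] [ 0.0149 -0.098 ] 0.0159
0.135 [ 0.0282 -0.0926] [ 0.0139 -0.0948] 0.0156
286.0 [[541.0, 92.0], [559.0, 92.0], [559.0, 112.0], [541.0, 112.0]]
0.118 [-0.0404 -0.1031] [-0.0573 -0.1059] 0.0165
0.13 [-0.0405 -0.0954] [-0.0567 -0.0981] 0.0159
0.135 [-0.0406 -0.0922] [-0.0565 -0.0948] 0.0156
[0.49123131 0.24743831] turn -0.5 shift [-0.13 -7.75  0.07]  | eef [0.4867 0.1701 0.2808] yaw -4.8 tilt 1.000
```

>>> carry_out(
  targets=[
    [0, -4, 0, -0.5, 1],
    [-0.3, -3.7, 0, 0, 1],
    [0, 0, 4, 0, 1],
    [0, 0, 4, 0, 1],
    [0, 0, 4, 0, 1],
    [0, 0, 3, 0, 1],
    [0, 0, 2, 0, 1],
    [0, 0, 0, 0, 1],
    [0, 0, 0, 0, 1],
  ],
)

```text
t: 4.0
eef_pos: [0.4905, 0.2467, 0.1117]
tool_rot: [0.0, 0.999, -0.038, 0.0]
contact_force: [-0.5, 0.2, 1.0]
gripper_width: 1.001
grasp_force: 0.0
```

```bash
python3 - <<'E'
from h import *
im,c=snap('wrist','w3.png')
for k in blob(im,red,(150,500,0,400))[:2]:
    r=cv2.minAreaRect(k); B=cv2.boxPoints(r); B=B[np.argsort(B[:,1])]
    print(cv2.contourArea(k),B.round(0).tolist(),own(onz(c,*B[:2].mean(0),.13)),own(onz(c,*B[2:].mean(0),.13)))
g=world(-.121,.171); print(g, go([*g,.111],YAW))
E
```

```text
6176.0 [[297.0, 148.0], [333.0, 148.0], [333.0, 343.0], [297.0, 343.0]] [-0.06305204  0.17410003] [-0.14778098  0.17476709]
622.5 [[305.0, 83.0], [322.0, 83.0], [322.0, 120.0], [305.0, 120.0]] [-0.04063343  0.17445891] [-0.05313747  0.17455933]
[0.48916196 0.24659108] turn -0.1 shift [-0.18  0.09  0.14]  | eef [0.491  0.2473 0.1125] yaw -4.4 tilt 1.000
```

View pics/w3.png

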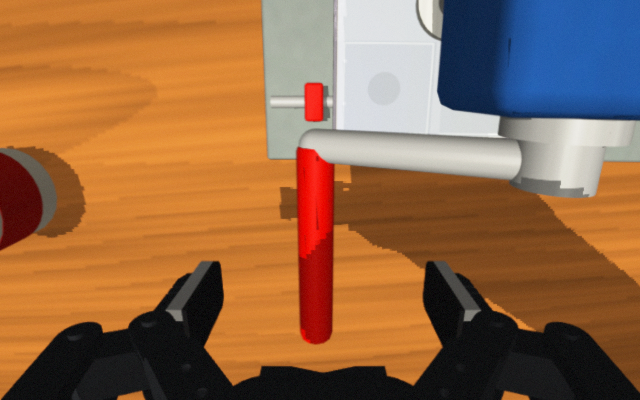

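The bar at (315,250) sits about 8 px left of the finger centre (323). I shift 3 mm and grip.

>>> carry_out(
  targets=[
    [0, -0.3, -0.3, 0, 1],
    [0, 0, 0, 0, -1],
    [0, 0, 0, 0, -1],
    [0, 0, 0, 0, -1],
    [0, 0, 0, 0, -1],
    [0, 0, 0, 0, -1],
    [0, 0, 0, 0, -1],
    [0, 0, 0, 0, -1],
    [0, 0, 0, 0, -1],
  ],
  force=40,
)

```text
t: 4.95
eef_pos: [0.4901, 0.2495, 0.1141]
tool_rot: [0.001, 0.999, -0.038, -0.0]
contact_force: [-0.7, -5.0, 2.9]
gripper_width: 0.144
grasp_force: 39.0
```

```bash
python3 - <<'E'
from h import *
p,R,o=pose(); print(own(p),p,o['contact_force'],o['gripper_width'],o['grasp_force'])
th=.95
P=np.array([[.075*np.cos(.6-t),.075*np.sin(.6-t)] for t in np.linspace(.95,-.02,12)])
print((np.diff(P,axis=0)*100).round(2).tolist())
E
```

```text
[-0.12030976  0.17395874] [0.4900721  0.24948974 0.11409589] [-0.6505465  -5.00833474  2.91123439] 0.14359109638528497 39.03646945953369
[[0.2, 0.63], [0.14, 0.65], [0.09, 0.66], [0.03, 0.66], [-0.03, 0.66], [-0.09, 0.66], [-0.15, 0.64], [-0.2, 0.63], [-0.26, 0.61], [-0.31, 0.58], [-0.36, 0.55]]
```

>>> carry_out(
  targets=[
    [0, -0.2, -0.63, 0, -1],
    [0, -0.14, -0.65, 0, -1],
    [0, -0.09, -0.66, 0, -1],
    [0, -0.03, -0.66, 0, -1],
    [0, 0.03, -0.66, 0, -1],
    [0, 0.09, -0.66, 0, -1],
  ],
)

```text
t: 5.55
eef_pos: [0.4905, 0.2563, 0.1545]
tool_rot: [-0.001, 0.999, -0.037, 0.001]
contact_force: [1.4, 3.6, -6.7]
gripper_width: 0.148
grasp_force: 39.0
```

>>> carry_out(
  targets=[
    [0, 0.15, -0.64, 0, -1],
    [0, 0.2, -0.63, 0, -1],
    [0, 0.26, -0.61, 0, -1],
    [0, 0.31, -0.58, 0, -1],
    [0, 0.36, -0.55, 0, -1],
    [0, 0, 0, 0, -1],
    [0, 0, 0, 0, -1],
  ],
)

```text
t: 6.25
eef_pos: [0.4899, 0.2477, 0.187]
tool_rot: [-0.004, 0.999, -0.035, 0.002]
contact_force: [-1.9, 10.6, 4.1]
gripper_width: 0.143
grasp_force: 39.7
```

```bash
python3 - <<'E'
from h import *
p,R,o=pose(); print(own(p),p,o['contact_force'],o['gripper_width'],o['grasp_force'])
E
```

```text
[-0.12034414  0.17215092] [0.48990227 0.24768959 0.18701061] [-1.9039001  10.64682713  4.0738647 ] 0.14325616817386022 39.717223048210144
```

```bash
python3 - <<'E'
from h import *
a,s=snap('scene','s2.png'); b,t=snap('top','t2.png'); w,c=snap('wrist','w4.png')
A=cv2.resize(a[100:220,300:460],None,fx=3,fy=3); W=cv2.resize(w[0:400,100:600],None,fx=.9,fy=.9)
cv2.imwrite('pics/m1.png',np.hstack([A[:360,:],cv2.resize(W,(320,360))])[:,:,::-1]) 
B=blob(a,red,(320,370,120,170)); print([ (k[:,0].min(0),k[:,0].max(0)) for k in B[:2]])
p,R,o=pose(); print(own(p),p,R.as_matrix().round(3),o['contact_force'],o['torque'])
E
```

```text
[(array([349, 139], dtype=int32), array([360, 148], dtype=int32))]
[-0.12034176  0.17218557] [0.48990724 0.24772396 0.18697405] [[ 0.997 -0.071  0.005]
 [-0.071 -0.997  0.009]
 [ 0.004 -0.009 -1.   ]] [-1.62607396 10.82282232  4.41554323] [ 2.42730976  0.36759423 -0.049214  ]
```

View pics/m1.png

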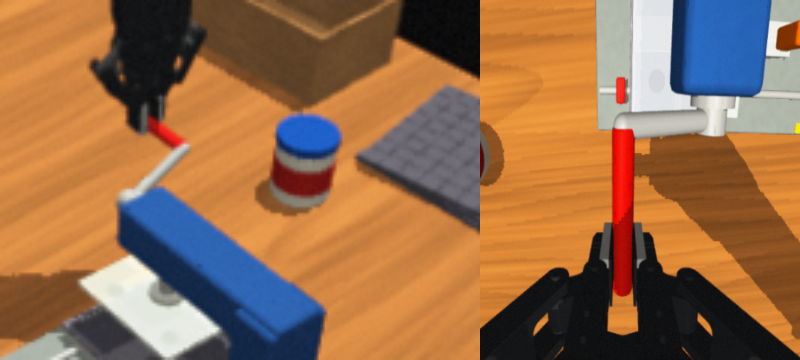

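The gripper still holds the bar, but the y force of 10 N means the arc is not finished. I go up a little more.

>>> carry_out(
  targets=[
    [0, 0, -0.4, 0, -1],
    [0, 0, -0.4, 0, -1],
    [0, 0, 0, 0, -1],
    [0, 0, 0, 0, -1],
  ],
)

```text
t: 6.8
eef_pos: [0.4896, 0.2443, 0.1936]
tool_rot: [-0.002, 0.999, -0.036, 0.001]
contact_force: [-1.2, 5.3, 1.4]
gripper_width: 0.142
grasp_force: 39.9
```

```bash
python3 - <<'E'
from h import *
a,s=snap('scene'); b,t=snap('top'); w,c=snap('wrist')
cv2.imwrite('pics/m2.png',np.hstack([cv2.resize(b[180:260,210:310],(400,320),interpolation=cv2.INTER_CUBIC),cv2.resize(a[110:190,310:410],(400,320),interpolation=cv2.INTER_CUBIC)])[:,:,::-1])
for im,box in((a,(320,370,120,170)),(b,(240,262,200,250)),(w,(150,500,100,400))):
  k=blob(im,red,box)[0]; print(k[:,0].min(0),k[:,0].max(0),cv2.boxPoints(cv2.minAreaRect(k)).round().tolist())
p,R,o=pose(); print(own(p),p,o['contact_force'],o['torque'])
E
```

```text
[349 138] [359 147] [[347.0, 141.0], [349.0, 137.0], [360.0, 145.0], [357.0, 148.0]]
[248 216] [252 227] [[248.0, 216.0], [252.0, 216.0], [252.0, 227.0], [248.0, 227.0]]
[307 142] [341 327] [[307.0, 142.0], [341.0, 142.0], [341.0, 327.0], [307.0, 327.0]]
[-0.12037443  0.16873231] [0.48961575 0.24428288 0.19357194] [-0.70454076  4.87485821  1.7017274 ] [ 1.33697796  0.28047269 -0.06323766]
```

View pics/m2.png

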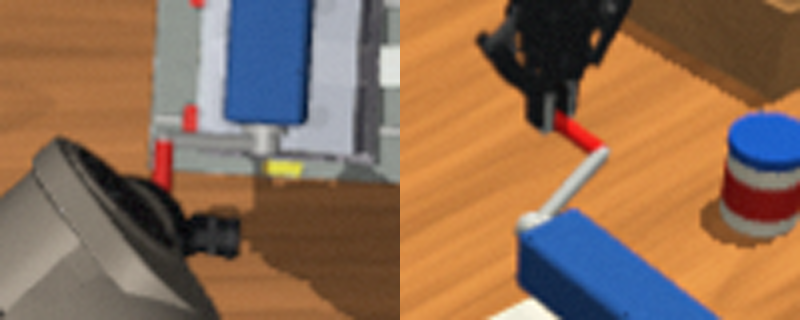

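>>> carry_out(
  targets=[
    [0, 0, -0.4, 0, -1],
    [0, 0.1, -0.4, 0, -1],
    [0, 0, 0, 0, -1],
    [0, 0, 0, 0, -1],
  ],
)

```text
t: 7.35
eef_pos: [0.4887, 0.2431, 0.1975]
tool_rot: [-0.002, 0.999, -0.036, -0.001]
contact_force: [8.2, 13.1, -27.0]
gripper_width: 0.138
grasp_force: 40.3
```

>>> carry_out(
  targets=[
    [0, 0.1, -0.4, 0, -1],
    [0, 0.1, -0.4, 0, -1],
    [0, 0, 0, 0, -1],
    [0, 0, 0, 0, -1],
  ],
)

```text
t: 7.75
eef_pos: [0.4893, 0.2386, 0.2084]
tool_rot: [0.0, 0.999, -0.037, 0.0]
contact_force: [-0.2, -1.4, -0.7]
gripper_width: -0.002
grasp_force: 0.0
```

```bash
cat >> h.py <<'E'
def lever():
    b,t=snap('top'); a,s=snap('scene')
    k=blob(b,red,(240,262,195,250))[0][:,0]; ks=blob(a,red,(320,370,120,170))[0][:,0]
    u=k[k[:,1]==k[:,1].min()].mean(0); v=ks[ks[:,0]==ks[:,0].max()].mean(0); p,e=tri(t,u+[.5,.5],s,v+[.5,.5])
    q=own(p); return 'elbow %s own %s err %.4f, lever %.3f'%(p.round(4),q.round(4),e,.6-np.arctan2(p[2]-.16,q[1]-.103))
E
python3 - <<'E'
from h import *
print(lever())
p,R,o=pose(); print(own(p),p,o['contact_force'],o['torque'])
E
```

```text
elbow [0.5441 0.2397 0.205 ] own [-0.0657  0.1682] err 0.0018, lever -0.004
[-0.12003845  0.16216474] [0.48945835 0.2377086  0.20809608] [-0.85794467 -0.03394321 -0.84263928] [-0.05032398  0.00932693 -0.01865105]
```

The lever is fully up: it measures about 0.0 rad, the stop was felt at 27 N, and the fingers then slid off upward. Next is the post.

>>> carry_out(
  targets=[
    [0, 0, -4, 0, -1],
    [0, 0, -4, 0, 1],
    [0, 4, 0, 0, 1],
    [0, 4, 0, 0, 1],
    [2, 4, 0, 0, 1],
    [3, 4, 0, 0, 1],
    [3.5, 3.6, 0, 0, 1],
    [3.5, 0, 0, 0, 1],
    [0, 0, 4, 0, 1],
    [0, 0, 4, 0, 1],
    [0, 0, 0, 0, 1],
    [0, 0, 0, 0, 1],
  ],
)

```text
t: 9.05
eef_pos: [0.5939, 0.0339, 0.2082]
tool_rot: [0.0, 0.999, -0.038, -0.001]
contact_force: [1.2, 1.1, 0.7]
gripper_width: 0.999
grasp_force: 0.0
```

```bash
python3 - <<'E'
from h import *
print(lever())
w,c=snap('wrist','w5.png')
for k in blob(w,orange,(150,500,20,400))[:2]:
    if cv2.contourArea(k)>300: r=cv2.minAreaRect(k); print(r,own(onz(c,*r[0],.062)))
g=world(0,-.034); print(go([*g,.033],YAW))
E
```

```text
elbow [0.5441 0.2397 0.205 ] own [-0.0657  0.1682] err 0.0018, lever -0.004
((324.5, 186.0), (20.0, 21.0), 90.0) [ 0.00032201 -0.03449312]
turn 0.0 shift [-0.17  0.16 17.73]  | eef [0.5956 0.0345 0.2103] yaw -4.3 tilt 1.000
```

View pics/w5.png

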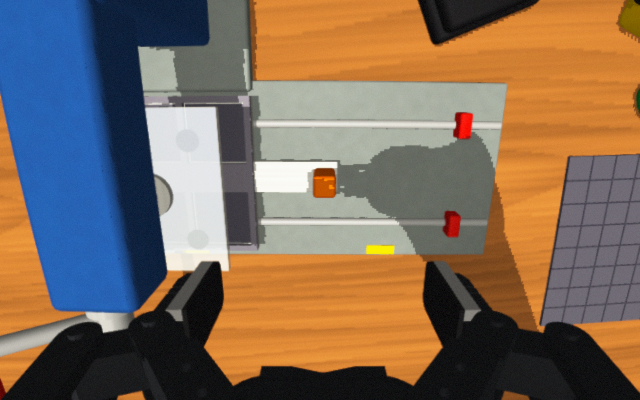

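The post is at (324,186), centred between the open fingers. I descend, grip and pull.

>>> carry_out(
  targets=[
    [0, 0.1, 4, 0, 1],
    [0, 0, 4, 0, 1],
    [0, 0, 4, 0, 1],
    [0, 0, 3.6, 0, 1],
    [0, 0, 2, 0, 1],
    [0, 0, 0, 0, 1],
    [0, 0, 0, 0, -1],
    [0, 0, 0, 0, -1],
    [0, 0, 0, 0, -1],
    [0, 0, 0, 0, -1],
    [0, 0, 0, 0, -1],
    [0, 0, 0, 0, -1],
  ],
)

```text
t: 10.4
eef_pos: [0.5948, 0.0333, 0.0327]
tool_rot: [-0.0, 0.999, -0.038, 0.001]
contact_force: [-2.1, 1.1, 6.9]
gripper_width: 0.227
grasp_force: 41.8
```

>>> carry_out(
  targets=[
    [0, 1, 0, 0, -1],
    [0, 2, 0, 0, -1],
    [0, 2, 0, 0, -1],
    [0, 2, 0, 0, -1],
    [0, 2, 0, 0, -1],
    [0, 2, 0, 0, -1],
    [0, 2, 0, 0, -1],
    [0, 2, 0, 0, -1],
    [0, 2, 0, 0, -1],
    [0, 1.5, 0, 0, -1],
    [0, 0.5, 0, 0, -1],
    [0, 0, 0, 0, -1],
  ],
)

```text
t: 11.6
eef_pos: [0.5795, -0.1589, 0.0326]
tool_rot: [0.001, 0.999, -0.039, 0.0]
contact_force: [-3.4, -1.4, 9.1]
gripper_width: 0.226
grasp_force: 42.2
```

```bash
python3 - <<'E'
from h import *
p,R,o=pose(); print(own(p),p,o['contact_force'],o['torque'],o['gripper_width'])
E
```

```text
[-0.00048566 -0.22655041] [ 0.57952925 -0.15887629  0.03264009] [-3.42285174 -1.42123384  9.06159304] [-0.05948849  0.58432926 -0.0238431 ] 0.22615691913312647
```

>>> carry_out(
  targets=[
    [0, 0.5, 0, 0, -1],
    [0, 0.4, 0, 0, -1],
    [0, 0.3, 0, 0, -1],
    [0, 0, 0, 0, -1],
    [0, 0, 0, 0, -1],
  ],
)

```text
t: 12.1
eef_pos: [0.5795, -0.1599, 0.0326]
tool_rot: [-0.004, 0.999, -0.035, -0.0]
contact_force: [-4.4, 19.7, 12.2]
gripper_width: 0.223
grasp_force: 43.8
```

```bash
python3 - <<'E'
from h import *
p,R,o=pose(); print(own(p),p,o['contact_force'],o['torque'],o['gripper_width'])
E
```

```text
[-0.00044195 -0.22758336] [ 0.57949538 -0.1599096   0.03255807] [-4.39810688 19.66470253 12.20791353] [ 3.36265169  0.79767411 -0.3624839 ] 0.22342265538980657
```

It stands at the stop with a 20 N reaction. I release, rise and look at the carrier and stones.

>>> carry_out(
  targets=[
    [0, -0.7, 0, 0, -1],
    [0, 0, 0, 0, 1],
    [0, 0, 0, 0, 1],
    [0, 0, 0, 0, 1],
    [0, 0, 0, 0, 1],
    [0, 0, -4, 0, 1],
    [0, 0, -4, 0, 1],
    [0, 0, -4, 0, 1],
    [0, 0, -4, 0, 1],
    [0, 0, -4, 0, 1],
    [0, 0, 0, 0, 1],
    [0, 0, 0, 0, 1],
  ],
)

```text
t: 13.3
eef_pos: [0.5799, -0.1616, 0.2324]
tool_rot: [0.0, 0.999, -0.038, 0.001]
contact_force: [0.5, 0.5, 0.1]
gripper_width: 0.996
grasp_force: 0.0
```

```bash
python3 - <<'E'
from h import *
w,c=snap('wrist'); b,t=snap('top')
cv2.imwrite('pics/m3.png',np.hstack([cv2.resize(w,(480,300)),cv2.resize(b[150:270,300:428],(320,300),interpolation=cv2.INTER_CUBIC)])[:,:,::-1])
for k in blob(w,orange,(150,500,20,400))[:2]:
    if cv2.contourArea(k)>100: r=cv2.minAreaRect(k); print(r,own(onz(c,*r[0],.062)))
for k in blob(b,pale,(405,478,193,265)):
    if cv2.contourArea(k)<20: continue
    e=cv2.fitEllipse(k); a=np.radians(e[2]+90); u=np.array(e[0]); d=np.array([np.cos(a),np.sin(a)])*5
    p=onz(t,*u,.014); v=onz(t,*(u+d),.014)-p; print('stone',e,p.round(4),'long axis yaw',np.degrees(np.arctan2(v[1],v[0])))
p,R,o=pose(); print(own(p),p)
E
```

```text
((320.0, 180.5), (21.0, 20.0), 90.0) [-0.00238359 -0.22712939]
stone ((436.7758483886719, 196.65252685546875), (9.821362495422363, 26.342424392700195), 83.28944396972656) [ 0.5884 -0.3119  0.014 ] long axis yaw 95.04309587630574
stone ((420.2901306152344, 211.58009338378906), (8.023914337158203, 18.86673355102539), 1.2884548902511597) [ 0.5432 -0.258   0.014 ] long axis yaw 176.75249993915043
stone ((460.5486755371094, 213.9298553466797), (7.695934295654297, 15.69265079498291), 179.58047485351562) [ 0.532  -0.3858  0.014 ] long axis yaw -1.6941526372800582
[-0.0011998  -0.22900683] [ 0.57863294 -0.16127225  0.23019022]
```

View pics/m3.png

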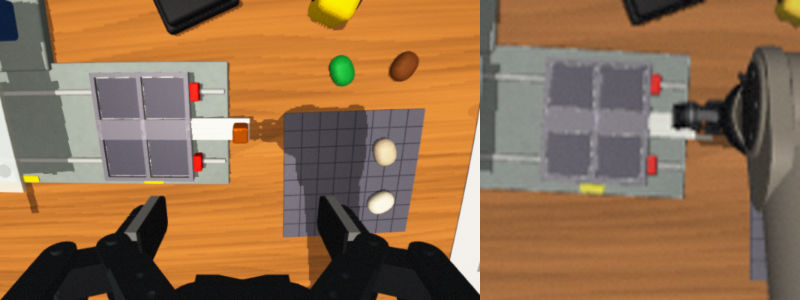

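The carrier touches both red stop blocks (left half of the picture, (195,92) and (197,162)), its pockets are empty, and the stones are at (385,152) and (380,203). Next I measure the stones and pockets from this view.

```bash
cat >> h.py <<'E'
def stones(c,w,box=(0,640,0,400),z=.014,amin=150,amax=6000):
    for k in blob(w,pale,box):
        A=cv2.contourArea(k)
        if A<amin or A>amax: continue
        P=np.array([onz(c,*q,z)[:2] for q in k[:,0]]).astype(np.float32)
        e=cv2.fitEllipse(P*1000)
        print('stone px',k[:,0].mean(0).round(),'world',np.round(e[0],1),'own',own(np.array(e[0])/1000).round(4),'axes',np.round(e[1],1),'long yaw',round(e[2]+90-180*(e[2]>90),1))
E
python3 - <<'E'
from h import *
w,c=snap('wrist','w6.png')
stones(c,w,(340,640,100,330))
for k in blob(w,red,(200,320,80,260))[:2]:
    B=cv2.boundingRect(k); print(B,own(onz(c,B[0],B[1]+B[3]/2,.03)),own(onz(c,B[0]+B[2],B[1]+B[3]/2,.03)))
h=cv2.cvtColor(w,cv2.COLOR_RGB2HSV)
for v in(130,215): print([tuple(h[v,u]) for u in range(236,276,3)])
E
```

```text
stone px [630. 252.] world [ 382.2 -527.3] own [-0.1696 -0.6087] axes [ 38.4 297.6] long yaw 6.7
stone px [516. 201.] world [ 525.5 -370.6] own [-0.0385 -0.4417] axes [32.5 42.8] long yaw 19.5
stone px [510. 269.] world [ 441.5 -371.5] own [-0.1222 -0.4489] axes [36.1 42.5] long yaw 114.4
(252, 108, 15, 25) [ 0.04891679 -0.16081522] [ 0.04885811 -0.17539055]
(257, 202, 14, 25) [-0.04759317 -0.16044659] [-0.04757651 -0.17516509]
[(np.uint8(139), np.uint8(15), np.uint8(132)), (np.uint8(135), np.uint8(19), np.uint8(132)), (np.uint8(143), np.uint8(18), np.uint8(131)), (np.uint8(145), np.uint8(20), np.uint8(154)), (np.uint8(157), np.uint8(13), np.uint8(179)), (np.uint8(164), np.uint8(19), np.uint8(148)), (np.uint8(2), np.uint8(229), np.uint8(248)), (np.uint8(2), np.uint8(223), np.uint8(251)), (np.uint8(1), np.uint8(223), np.uint8(251)), (np.uint8(1), np.uint8(239), np.uint8(241)), (np.uint8(1), np.uint8(153), np.uint8(100)), (np.uint8(49), np.uint8(24), np.uint8(119)), (np.uint8(45), np.uint8(19), np.uint8(187)), (np.uint8(46), np.uint8(18), np.uint8(187))]
[(np.uint8(134), np.uint8(24), np.uint8(118)), (np.uint8(137), np.uint8(20), np.uint8(115)), (np.uint8(136), np.uint8(28), np.uint8(118)), (np.uint8(133), np.uint8(26), np.uint8(119)), (np.uint8(143), np.uint8(26), np.uint8(118)), (np.uint8(159), np.uint8(16), np.uint8(161)), (np.uint8(162), np.uint8(15), np.uint8(168)), (np.uint8(0), np.uint8(183), np.uint8(169)), (np.uint8(1), np.uint8(242), np.uint8(251)), (np.uint8(1), np.uint8(233), np.uint8(252)), (np.uint8(1), np.uint8(235), np.uint8(251)), (np.uint8(0), np.uint8(195), np.uint8(111)), (np.uint8(22), np.uint8(15), np.uint8(182)), (np.uint8(20), np.uint8(15), np.uint8(205))]
```

```bash
python3 - <<'E'
from h import *
print(go([.526,-.370,.14],19.5), bot.get_obs()['q'][6])
E
```

```text
turn -23.8 shift [-11.9   17.95   8.99]  | eef [ 0.5785 -0.1611  0.2299] yaw -4.3 tilt 1.000 -1.576566102347417
```

>>> carry_out(
  targets=[
    [0, 0, 0, -8, 1],
    [0, 0, 0, -8, 1],
    [0, 0, 0, -7.8, 1],
    [-3, 4.5, 0, 0, 1],
    [-3, 4.5, 2, 0, 1],
    [-3, 4.5, 3, 0, 1],
    [-2.9, 4.4, 4, 0, 1],
    [0, 0, 0, 0, 1],
    [0, 0, 0, 0, 1],
  ],
)

```text
t: 14.35
eef_pos: [0.5338, -0.3366, 0.1572]
tool_rot: [-0.002, 0.986, 0.168, -0.002]
contact_force: [0.2, 1.3, 0.1]
gripper_width: 1.002
grasp_force: 0.0
```

```bash
cat >> h.py <<'E'
def tip(): # finger tip picture offset check: where pinch axis at height z projects
    p,R,o=pose(); return p,R
E
python3 - <<'E'
from h import *
w,c=snap('wrist','w7.png'); p,R,o=pose()
stones(c,w,(60,640,0,390),amin=400,amax=30000)
print(p, proj(c,[p[0],p[1],.014]))
print(go([.526,-.370,.006],19.5), o['q'][6])
E
```

```text
stone px [574. 175.] world [ 570.5 -545.2] own [ 0.0195 -0.6125] axes [ 76.7 336.5] long yaw 7.8
stone px [94. 64.] world [ 563.5 -128.5] own [-0.0187 -0.1975] axes [ 61.9 121.2] long yaw 179.1
stone px [271. 108.] world [ 581.6 -274.4] own [ 0.0103 -0.3416] axes [25.2 62.9] long yaw 88.2
stone px [604. 319.] world [ 497.1 -651.5] own [-0.0458 -0.724 ] axes [51.9 61.1] long yaw 61.3
stone px [356. 204.] world [ 528.9 -368.1] own [-0.0353 -0.439 ] axes [28.3 41.9] long yaw 22.0
stone px [324. 286.] world [ 443.6 -369.7] own [-0.1202 -0.4469] axes [34.7 42.4] long yaw 123.5
stone px [629. 253.] world [ 569.4 -632.6] own [ 0.025  -0.6997] axes [26.6 59.5] long yaw 44.5
stone px [225.  90.] world [ 582.8 -236. ] own [ 0.0085 -0.3032] axes [27.8 28. ] long yaw 161.8
stone px [315. 125.] world [ 580.6 -312.2] own [ 0.0121 -0.3793] axes [26.3 28. ] long yaw 5.4
stone px [215. 121.] world [ 557.1 -235. ] own [-0.0171 -0.3041] axes [26.1 27.6] long yaw 81.0
stone px [343. 136.] world [ 580.1 -337.4] own [ 0.0134 -0.4045] axes [25.8 27.7] long yaw 178.3
stone px [246. 132.] world [ 556.4 -261.
[... 590 characters left out ...]
4   -0.3566] axes [25.4 25.7] long yaw 130.2
stone px [332. 166.] world [ 554.  -336.5] own [-0.0126 -0.4056] axes [25.1 25.3] long yaw 75.5
stone px [293. 182.] world [ 529.9 -310.4] own [-0.0387 -0.3813] axes [24.1 25.9] long yaw 118.3
stone px [228. 188.] world [ 506.  -259.6] own [-0.0663 -0.3325] axes [24.4 24.9] long yaw 80.4
stone px [256. 198.] world [ 505.5 -284.8] own [-0.0648 -0.3577] axes [24.  25.3] long yaw 86.9
stone px [198. 177.] world [ 507.8 -233.1] own [-0.0665 -0.3059] axes [23.6 25.6] long yaw 118.5
[ 0.53537171 -0.33523741  0.15849583] [322.63096939 185.26339109]
turn 0.0 shift [-2.03  3.   15.24]  | eef [ 0.5354 -0.3352  0.1585] yaw 19.5 tilt 1.000 -0.9042013908703858
```

View pics/w7.png

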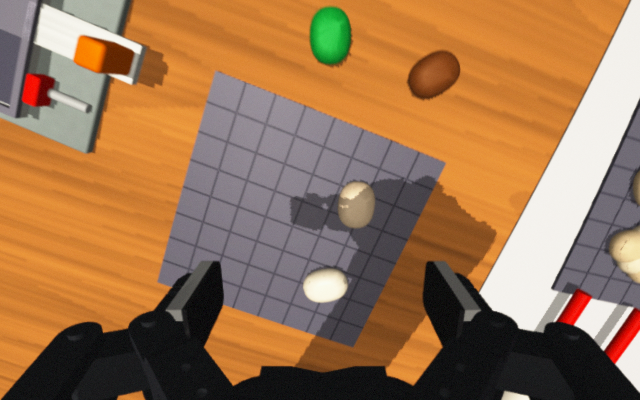

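The beige stone is at (356,204) with its long axis near the tool x, and the white stone is at (324,286). I go over the beige one.

>>> carry_out(
  targets=[
    [-1.9, 3, 0, 0, 1],
    [0, 0, 3, 0, 1],
    [0, 0, 3, 0, 1],
    [0, 0, 2, 0, 1],
    [0, 0, 0, 0, 1],
    [0, 0, 0, 0, 1],
  ],
)

```text
t: 15.0
eef_pos: [0.529, -0.3694, 0.0806]
tool_rot: [-0.0, 0.985, 0.171, 0.0]
contact_force: [-0.5, 0.3, 0.9]
gripper_width: 1.003
grasp_force: 0.0
```

```bash
cat >> h.py <<'E'
pale=lambda h:(h[:,:,0]>8)&(h[:,:,0]<45)&(h[:,:,1]<125)&(h[:,:,2]>90)
E
python3 - <<'E'
from h import *
w,c=snap('wrist','w8.png'); p,R,o=pose()
stones(c,w,(220,430,100,380),amin=600,amax=30000)
print(p, proj(c,[p[0],p[1],.014]))
print(go([.527,-.3695,.006],19.5))
E
```

```text
stone px [322. 219.] world [ 526.4 -370.9] own [-0.0376 -0.4419] axes [32.5 43.7] long yaw 15.6
stone px [284. 324.] world [ 442.3 -371.9] own [-0.1214 -0.4493] axes [36.9 43.6] long yaw 134.3
[ 0.52939017 -0.37011214  0.08134303] [321.90842282 215.81764533]
turn 0.1 shift [-0.22 -0.15  7.53]  | eef [ 0.5294 -0.3701  0.0813] yaw 19.6 tilt 1.000
```

>>> carry_out(
  targets=[
    [-0.25, 0, 3, 0, 1],
    [0, 0, 3, 0, 0.4],
    [0, 0, 1.5, 0, 0.2],
    [0, 0, 0, 0, 0.2],
    [0, 0, 0, 0, -1],
    [0, 0, 0, 0, -1],
    [0, 0, 0, 0, -1],
    [0, 0, 0, 0, -1],
    [0, 0, 0, 0, -1],
    [0, 0, 0, 0, -1],
  ],
  force=50,
)

```text
t: 16.05
eef_pos: [0.5269, -0.3722, 0.0068]
tool_rot: [0.001, 0.986, 0.17, 0.001]
contact_force: [-0.2, 1.1, 6.5]
gripper_width: 0.336
grasp_force: 50.0
```

>>> carry_out(
  targets=[
    [0, 0, -2, 0, -1],
    [0, 0, -4, 0, -1],
    [0, 0, -4, 0, -1],
    [0, 0, 0, 0, -1],
  ],
)

```text
t: 16.45
eef_pos: [0.5292, -0.3738, 0.1116]
tool_rot: [0.004, 0.986, 0.169, 0.004]
contact_force: [1.3, -0.2, -0.4]
gripper_width: 0.343
grasp_force: 49.7
```

```bash
python3 - <<'E'
from h import *
w,c=snap('wrist','w9.png'); p,R,o=pose(); print(o['gripper_width'],o['grasp_force'],o['contact_force'])
stones(c,w,(220,430,100,400),z=p[2]+.007,amin=600,amax=60000)
for y in(-.1265,-.0645): print(go([*world(.042,y),.12],YAW))
E
```

```text
0.3354754040656835 49.72694924741518 [-0.48801399 -0.04989911 -0.85125967]
stone px [320. 273.] world [ 526.8 -372.9] own [-0.0371 -0.4439] axes [31.9 48.2] long yaw 10.1
turn 23.8 shift [  7.83 -31.75  -1.19]  | eef [ 0.5276 -0.373   0.1087] yaw 19.5 tilt 1.000
turn 23.8 shift [  7.83 -37.95  -1.21]  | eef [ 0.5276 -0.373   0.1087] yaw 19.5 tilt 1.000
```

View pics/w9.png

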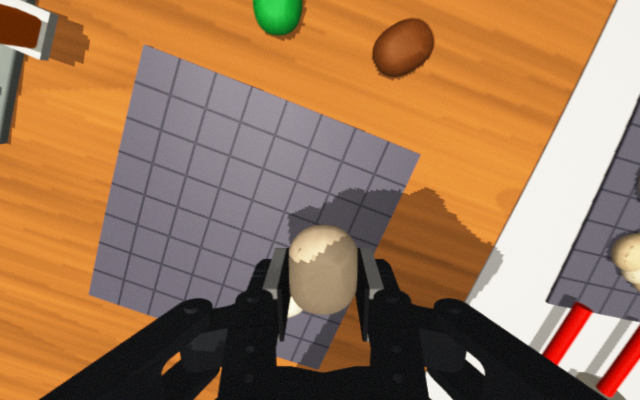

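The stone is held at (322,270). I carry it to pocket2.

>>> carry_out(
  targets=[
    [0, 0, -0.5, 8, -1],
    [0, 0, -0.5, 8, -1],
    [0, 0, 0, 7.8, -1],
    [1, -4, 0, 0, -1],
    [1, -4, 0, 0, -1],
    [1, -4, 0, 0, -1],
    [1, -4, 0, 0, -1],
    [1, -4, 0, 0, -1],
    [1, -4, 0, 0, -1],
    [1, -4, 0, 0, -1],
    [0.8, -3.7, 0, 0, -1],
    [0, 0, 0, 0, -1],
  ],
)

```text
t: 17.7
eef_pos: [0.6276, -0.0528, 0.114]
tool_rot: [-0.002, 0.999, -0.032, -0.0]
contact_force: [-0.2, 0.9, -0.0]
gripper_width: 0.336
grasp_force: 49.7
```

```bash
cat >> h.py <<'E'
def stops(c,w,box):
    for k in blob(w,red,box)[:2]:
        B=cv2.boundingRect(k); print('stop',B,own(onz(c,B[0],B[1]+B[3]/2,.03)).round(4),own(onz(c,B[0]+B[2],B[1]+B[3]/2,.03)).round(4))
E
python3 - <<'E'
from h import *
w,c=snap('wrist','w10.png'); p,R,o=pose(); print(o['gripper_width'],o['grasp_force'],o['t'])
stones(c,w,(220,430,150,400),z=p[2]+.007,amin=600,amax=60000); stops(c,w,(0,640,0,400))
print(go([*world(.042,-.1265),.028],YAW))
E
```

```text
0.3385076571454796 49.728163563413545 17.75
stone px [335. 260.] world [630.2 -59.8] own [ 0.0426 -0.124 ] axes [33.3 54.3] long yaw 152.9
stone px [410. 246.] world [633.3 -95.1] own [ 0.0484 -0.159 ] axes [22.2 31.8] long yaw 171.7
stop (387, 173, 18, 37) [ 0.0509 -0.1652] [ 0.051  -0.1775]
turn 0.4 shift [0.31 0.54 8.59]  | eef [ 0.6268 -0.0569  0.1139] yaw -3.9 tilt 1.000
```

>>> carry_out(
  targets=[
    [0.2, 0.5, 3, 0.4, -1],
    [0, 0, 3, 0, -1],
    [0, 0, 0, 0, -1],
    [0, 0, 0, 0, -1],
  ],
)

```text
t: 18.15
eef_pos: [0.6276, -0.0675, 0.0544]
tool_rot: [0.0, 0.999, -0.041, -0.001]
contact_force: [0.5, 0.4, -0.2]
gripper_width: 0.336
grasp_force: 49.7
```

```bash
python3 - <<'E'
from h import *
w,c=snap('wrist','w11.png'); p,R,o=pose(); print(o['gripper_width'],o['grasp_force'],o['t'])
print(own(p));stops(c,w,(0,640,0,400))
cv2.imwrite('pics/m4.png',w[:,:,::-1])
print(go([*world(.042,-.128),.028],YAW))
E
```

```text
0.3357502059297622 49.72759614698589 18.2
[ 0.04166121 -0.13146656]
stop (376, 196, 23, 50) [ 0.0536 -0.1596] [ 0.0535 -0.1716]
turn -0.4 shift [ 0.03 -0.35  2.75]  | eef [ 0.6287 -0.0672  0.0555] yaw -4.7 tilt 1.000
```

View pics/m4.png

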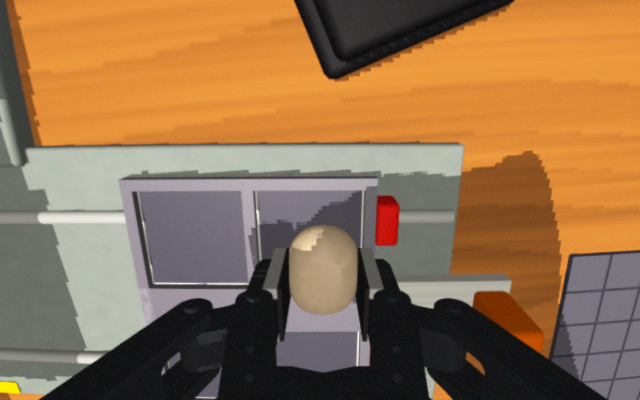

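The pocket spans columns 256-366 and rows 190-286, so its centre is about (311,238). The stone at (322,270) is roughly 5 mm off in y. I check x by projection.

```bash
python3 - <<'E'
from h import *
c=imaging.calibration('wrist')
for q in((256,240),(366,240),(300,190),(300,286)): print(own(onz(c,*q,.03)).round(4))
p,R,o=pose();print(own(p),p,o['contact_force'])
E
```

```text
[ 0.0434 -0.0969]
[ 0.043  -0.1548]
[ 0.0705 -0.1208]
[ 0.0158 -0.1193]
[ 0.04166121 -0.13146656] [ 0.62868674 -0.0672202   0.05549871] [ 1.27106409 -0.96238917  0.69441392]
```

>>> carry_out(
  targets=[
    [0.1, -0.5, 0, -0.4, -1],
    [0, 0, 1.2, 0, -1],
    [0, 0, 1.2, 0, -1],
    [0, 0, 0.3, 0, -1],
    [0, 0, 0, 0, -1],
  ],
)

```text
t: 18.7
eef_pos: [0.6294, -0.0613, 0.0278]
tool_rot: [0.0, 0.999, -0.037, -0.001]
contact_force: [-3.5, 0.1, 6.9]
gripper_width: 0.337
grasp_force: 50.4
```

```bash
python3 - <<'E'
from h import *
p,R,o=pose(); print(own(p),p,o['contact_force'],o['gripper_width'],o['grasp_force'])
E
```

```text
[ 0.04195508 -0.12550184] [ 0.62942701 -0.0612943   0.02780305] [-3.4671871   0.10977015  6.89142095] 0.3365592937016727 50.41825564345345
```

>>> carry_out(
  targets=[
    [0, 0, 0, 0, -0.1],
    [0, 0, 0, 0, -0.1],
    [0, 0, -0.5, 0, 0.2],
    [0, 0, -1.5, 0, 0.5],
    [0, 0, -3, 0, 1],
    [0, 0, -4, 0, 1],
    [0, 0, -4, 0, 1],
    [0, 0, 0, 0, 1],
    [0, 0, 0, 0, 1],
  ],
)

```text
t: 19.6
eef_pos: [0.6307, -0.0617, 0.16]
tool_rot: [0.0, 0.999, -0.037, 0.002]
contact_force: [-0.3, 1.4, -0.1]
gripper_width: 0.998
grasp_force: 0.0
```

```bash
python3 - <<'E'
from h import *
w,c=snap('wrist','w12.png'); p,R,o=pose(); print(own(p),p,o['t'])
stones(c,w,(220,420,80,320),z=.035,amin=600,amax=9000); stops(c,w,(0,640,0,400))
print(go([.443,-.371,.14],-56))
E
```

```text
[ 0.04224018 -0.12586647] [ 0.62968397 -0.06167928  0.15836673] 19.65
stone px [323. 192.] world [629.4 -62.3] own [ 0.042  -0.1265] axes [31.8 42.7] long yaw 174.3
stop (365, 166, 14, 31) [ 0.05   -0.1604] [ 0.05   -0.1717]
stop (360, 271, 13, 30) [-0.0454 -0.1595] [-0.0454 -0.1711]
turn 51.7 shift [15.2  32.77  1.83]  | eef [ 0.6297 -0.0617  0.1584] yaw -4.3 tilt 1.000
```

The stone lies centred in pocket2. Next is the white one.

>>> carry_out(
  targets=[
    [-2, 4, 0, 0, 1],
    [-2, 4, 0, 0, 1],
    [-2, 4, 0, 0, 1],
    [-2, 4, 0, 0, 1],
    [-2, 4, 0, 0, 1],
    [-2, 4, 0, 0, 1],
    [-2.3, 4, 0, 0, 1],
    [-2, 4.2, 0, 0, 1],
    [0, 0, 2, 7.4, 1],
    [0, 0, 2, 7.4, 1],
    [0, 0, 2, 7.4, 1],
    [0, 0, 0, 7.4, 1],
  ],
)

```text
t: 20.85
eef_pos: [0.4404, -0.3687, 0.0936]
tool_rot: [-0.001, 0.956, -0.294, -0.004]
contact_force: [-0.5, 0.2, -0.5]
gripper_width: 1.002
grasp_force: 0.0
```

>>> carry_out(
  targets=[
    [0, 0, 0, 7.4, 1],
    [0, 0, 0, 7.4, 1],
    [0, 0, 0, 7.3, 1],
    [0, 0, 0, 0, 1],
    [0, 0, 0, 0, 1],
  ],
)

```text
t: 21.35
eef_pos: [0.4427, -0.37, 0.0969]
tool_rot: [0.0, 0.884, -0.468, -0.001]
contact_force: [1.1, 0.2, 0.2]
gripper_width: 1.001
grasp_force: 0.0
```

```bash
python3 - <<'E'
from h import *
w,c=snap('wrist','w13.png'); p,R,o=pose(); print(p,o['q'][6])
stones(c,w,(220,430,100,390),amin=400,amax=30000)
b,t=snap('top'); 
print(go([.443,-.371,.007],-56))
E
```

```text
[ 0.44284381 -0.37011903  0.09710122] -1.9095555053872955
stone px [322. 207.] world [ 443.2 -370.7] own [-0.1206 -0.448 ] axes [32.5 43.4] long yaw 121.0
turn 0.2 shift [0.07 0.03 9.03]  | eef [ 0.4429 -0.3702  0.0973] yaw -55.8 tilt 1.000
```

Aligned to within 3° and 1 mm. I descend and grip.

>>> carry_out(
  targets=[
    [0, 0, 3, 3, 1],
    [0, 0, 3, 0, 0.4],
    [0, 0, 2, 0, 0.2],
    [0, 0, 1, 0, 0.2],
    [0, 0, 0, 0, 0.2],
    [0, 0, 0, 0, -1],
    [0, 0, 0, 0, -1],
    [0, 0, 0, 0, -1],
    [0, 0, 0, 0, -1],
    [0, 0, 0, 0, -1],
    [0, 0, 0, 0, -1],
  ],
  force=50,
)

```text
t: 22.55
eef_pos: [0.444, -0.3712, 0.0091]
tool_rot: [0.0, 0.87, -0.492, 0.001]
contact_force: [-2.1, 0.2, 7.2]
gripper_width: 0.339
grasp_force: 50.0
```

>>> carry_out(
  targets=[
    [0, 0, -2, 0, -1],
    [0, 0, -4, 0, -1],
    [0, 0, -4, 0, -1],
    [0, 0, 0, -8, -1],
    [0, 0, 0, -8, -1],
    [0, 0, 0, -8, -1],
    [0, 0, 0, -8, -1],
    [0, 0, 0, -8, -1],
    [0, 0, 0, -8, -1],
    [0, 0, 0, -6.5, -1],
    [0, 0, 0, 0, -1],
    [0, 0, 0, 0, -1],
  ],
)

```text
t: 23.75
eef_pos: [0.4432, -0.3705, 0.1079]
tool_rot: [0.0, 0.999, -0.041, 0.0]
contact_force: [0.1, 1.0, -1.3]
gripper_width: 0.334
grasp_force: 49.8
```

```bash
python3 - <<'E'
from h import *
w,c=snap('wrist','w14.png'); p,R,o=pose(); print(p,o['gripper_width'],o['grasp_force'])
stones(c,w,(220,430,100,400),z=p[2]+.007,amin=400,amax=60000)
print(go([*world(-.041,-.126),.11],YAW))
E
```

```text
[ 0.44322837 -0.37050036  0.10790028] 0.33639049469840954 49.77258781436831
stone px [323. 272.] world [ 442.8 -371. ] own [-0.1209 -0.4483] axes [30.6 44.6] long yaw 175.6
turn -0.3 shift [  7.95 -32.18  -0.21]  | eef [ 0.4432 -0.3705  0.1079] yaw -4.6 tilt 1.000
```

>>> carry_out(
  targets=[
    [1, -4, -0.3, -0.3, -1],
    [1, -4, 0, 0, -1],
    [1, -4, 0, 0, -1],
    [1, -4, 0, 0, -1],
    [1, -4, 0, 0, -1],
    [1, -4, 0, 0, -1],
    [1, -4, 0, 0, -1],
    [0.9, -4.2, 0, 0, -1],
    [0, 0, 2, 0, -1],
    [0, 0, 2, 0, -1],
    [0, 0, 0, 0, -1],
    [0, 0, 0, 0, -1],
  ],
)

```text
t: 25.0
eef_pos: [0.5456, -0.0553, 0.0709]
tool_rot: [0.0, 0.999, -0.037, -0.0]
contact_force: [1.1, -0.8, 0.5]
gripper_width: 0.335
grasp_force: 49.8
```

```bash
python3 - <<'E'
from h import *
w,c=snap('wrist','w15.png'); p,R,o=pose(); print(own(p),p,o['gripper_width'],o['grasp_force'])
stones(c,w,(220,430,100,400),z=p[2]+.005,amin=400,amax=60000);stops(c,w,(0,640,0,400))
print(go([*world(-.041,-.126),.030],YAW))
E
```

```text
[-0.04152662 -0.12591808] [ 0.54614909 -0.05545002  0.07148002] 0.3359343703248696 49.78221906116232
stone px [323. 272.] world [544.6 -55.9] own [-0.0431 -0.1265] axes [31.1 45.3] long yaw 176.0
stone px [408. 136.] world [597.6 -93.8] own [ 0.0126 -0.1603] axes [20.1 37.9] long yaw 0.2
stone px [408. 252.] world [554.4 -94.8] own [-0.0304 -0.1645] axes [11.7 26.6] long yaw 158.4
stone px [323. 105.] world [616.3 -61.2] own [ 0.0288 -0.1264] axes [ 5.9 21.7] long yaw 85.6
stop (391, 36, 24, 50) [ 0.0496 -0.1604] [ 0.0498 -0.1725]
stop (380, 216, 22, 46) [-0.0464 -0.1594] [-0.0464 -0.1722]
turn 0.0 shift [0.05 0.01 4.15]  | eef [ 0.5461 -0.0555  0.0715] yaw -4.3 tilt 1.000
```

>>> carry_out(
  targets=[
    [0.1, 0, 2, 0, -1],
    [0, 0, 1.5, 0, -1],
    [0, 0, 0.6, 0, -1],
    [0, 0, 0, 0, -1],
    [0, 0, 0, 0, -0.1],
    [0, 0, 0, 0, -0.1],
    [0, 0, -0.5, 0, 0.2],
    [0, 0, -1.5, 0, 0.5],
    [0, 0, -3, 0, 1],
    [0, 0, -4, 0, 1],
    [0, 0, -4, 0, 1],
    [0, 0, 0, 0, 1],
  ],
)

```text
t: 26.25
eef_pos: [0.5507, -0.0553, 0.1667]
tool_rot: [0.0, 0.999, -0.037, 0.006]
contact_force: [0.8, 0.2, 0.3]
gripper_width: 0.999
grasp_force: 0.0
```

```bash
python3 - <<'E'
from h import *
for i in range(2): w,c=snap('wrist','w16.png')
p,R,o=pose(); print(own(p),p,o['t'])
stones(c,w,(220,420,60,320),z=.035,amin=600,amax=9000); stops(c,w,(0,640,0,400))
print(go([*world(0,-.2285),.033],YAW))
E
```

```text
[-0.04008965 -0.12562029] [ 0.54760435 -0.05526081  0.16188365] 26.35
stone px [388. 159.] world [564.  -98.1] own [-0.0205 -0.1671] axes [ 80.4 130.8] long yaw 159.3
stone px [323.  86.] world [627.9 -62.2] own [ 0.0405 -0.1265] axes [31.9 41.5] long yaw 174.7
stone px [323. 196.] world [543.9 -56.1] own [-0.0437 -0.1267] axes [32.  42.6] long yaw 176.4
stop (368, 64, 16, 32) [ 0.0459 -0.1602] [ 0.046  -0.1722]
stop (363, 186, 14, 31) [-0.0498 -0.1596] [-0.0498 -0.1712]
turn 0.1 shift [ 3.96 10.29 12.9 ]  | eef [ 0.5476 -0.0553  0.1619] yaw -4.2 tilt 1.000
```

Both stones lie centred in pockets 0 and 2. Back to the post.

>>> carry_out(
  targets=[
    [1, 2.6, 0, 0, 1],
    [1, 2.6, 0, 0, 1],
    [1, 2.6, 0, 0, 1],
    [1, 2.5, 0, 0, 1],
    [0, 0, 2, 0, 1],
    [0, 0, 0, 0, 1],
    [0, 0, 0, 0, 1],
  ],
)

```text
t: 27.05
eef_pos: [0.578, -0.16, 0.1388]
tool_rot: [-0.0, 0.999, -0.036, -0.002]
contact_force: [-0.2, -0.1, 0.9]
gripper_width: 0.997
grasp_force: 0.0
```

```bash
python3 - <<'E'
from h import *
w,c=snap('wrist','w17.png')
for k in blob(w,orange,(200,450,60,400))[:2]:
    if cv2.contourArea(k)>300: r=cv2.minAreaRect(k); print(r,own(onz(c,*r[0],.062)))
p,R,o=pose(); print(own(p))
print(go([*world(0,-.2285),.035],YAW))
E
```

```text
((322.38812255859375, 210.12570190429688), (30.326446533203125, 27.435710906982422), 3.012787342071533) [-0.00081888 -0.22780752]
[-0.00120957 -0.22759571]
turn 0.2 shift [ 0.13  0.1  10.46]  | eef [ 0.5787 -0.1599  0.1396] yaw -4.1 tilt 1.000
```

>>> carry_out(
  targets=[
    [0, 0, 4, 0, 1],
    [0, 0, 4, 0, 1],
    [0, 0, 2.4, 0, 1],
    [0, 0, 0, 0, -1],
    [0, 0, 0, 0, -1],
    [0, 0, 0, 0, -1],
    [0, 0, 0, 0, -1],
    [0, 0, 0, 0, -1],
    [0, 0, 0, 0, -1],
    [0, 0, 0, 0, -1],
    [0, 0, 0, 0, -1],
  ],
)

```text
t: 28.2
eef_pos: [0.5804, -0.1599, 0.0377]
tool_rot: [-0.0, 0.999, -0.036, 0.001]
contact_force: [-1.1, 2.7, 7.4]
gripper_width: 0.225
grasp_force: 49.1
```

>>> carry_out(
  targets=[
    [0, -0.5, 0, 0, -1],
    [0, -1, 0, 0, -1],
    [0, -1.5, 0, 0, -1],
    [0, -2, 0, 0, -1],
    [0, -2, 0, 0, -1],
    [0, -2, 0, 0, -1],
    [0, -2, 0, 0, -1],
    [0, -2, 0, 0, -1],
    [0, -2, 0, 0, -1],
    [0, -2, 0, 0, -1],
    [0, -1, 0, 0, -1],
    [0, -0.5, 0, 0, -1],
  ],
)

```text
t: 29.4
eef_pos: [0.595, 0.0244, 0.0378]
tool_rot: [-0.0, 0.999, -0.036, 0.002]
contact_force: [1.3, -3.8, 7.5]
gripper_width: 0.225
grasp_force: 49.8
```

```bash
python3 - <<'E'
from h import *
p,R,o=pose(); print(own(p),p,o['contact_force'],o['gripper_width'],o['grasp_force'])
E
```

```text
[ 0.00121135 -0.04260594] [0.5950134  0.02442317 0.0377523 ] [ 1.3256786  -3.83848098  7.5037224 ] 0.22463280942047714 49.78107690811157
```

>>> carry_out(
  targets=[
    [0, -0.5, 0, 0, -1],
    [0, -0.5, 0, 0, -1],
    [0, -0.5, 0, 0, -1],
    [0, -0.4, 0, 0, -1],
    [0, 0, 0, 0, -1],
    [0, 0, 0, 0, -1],
  ],
)

```text
t: 30.0
eef_pos: [0.5962, 0.0395, 0.0378]
tool_rot: [0.001, 0.999, -0.038, 0.002]
contact_force: [1.0, -7.2, 8.7]
gripper_width: 0.225
grasp_force: 50.1
```

```bash
python3 - <<'E'
from h import *
p,R,o=pose(); print(own(p),p,o['contact_force'],o['gripper_width'],o['grasp_force'])
E
```

```text
[ 0.0012718  -0.02744367] [0.59621053 0.03953822 0.03778589] [ 1.04470505 -7.19365845  8.71374823] 0.22476430559052973 50.14752209186554
```

>>> carry_out(
  targets=[
    [0, -0.3, 0, 0, -1],
    [0, -0.3, 0, 0, -1],
    [0, 0, 0, 0, -1],
    [0, 0, 0, 0, -1],
  ],
)

```text
t: 30.4
eef_pos: [0.5961, 0.0396, 0.0378]
tool_rot: [0.004, 0.999, -0.04, 0.001]
contact_force: [-0.9, -19.2, 12.6]
gripper_width: 0.224
grasp_force: 50.7
```

```bash
python3 - <<'E'
from h import *
p,R,o=pose(); print(own(p),p,o['contact_force'],o['gripper_width'],o['grasp_force'])
E
```

```text
[ 0.00119739 -0.02742463] [0.59613776 0.03956279 0.03776083] [ -0.85569969 -19.23252284  12.56320037] 0.22412076880642684 50.73686063289642
```

The carrier is at the press stop: it travelled 200 mm and the reaction is 19 N. I release, rise and check.

>>> carry_out(
  targets=[
    [0, 0.8, 0, 0, -1],
    [0, 0, 0, 0, 1],
    [0, 0, 0, 0, 1],
    [0, 0, 0, 0, 1],
    [0, 0, 0, 0, 1],
    [0, 0, -4, 0, 1],
    [0, 0, -4, 0, 1],
    [0, 0, -4, 0, 1],
    [0, 0, -4, 0, 1],
    [0, 0, -4, 0, 1],
    [0, 0, -4, 0, 1],
    [0, 0, 0, 0, 1],
  ],
)

```text
t: 31.6
eef_pos: [0.5968, 0.0416, 0.282]
tool_rot: [-0.001, 0.999, -0.036, 0.005]
contact_force: [1.1, 0.1, -0.4]
gripper_width: 0.998
grasp_force: 0.0
```

```bash
python3 - <<'E'
from h import *
w,c=snap('wrist','w18.png')
for k in blob(w,orange,(200,450,60,400))[:2]:
    if cv2.contourArea(k)>200: r=cv2.minAreaRect(k); print(r,own(onz(c,*r[0],.062)))
p,R,o=pose(); print(own(p),p,lever())
a,s=snap('scene','s3.png')
cv2.imwrite('pics/m5.png',np.hstack([w[80:330,60:360],cv2.resize(a[150:275,260:435],(500,250*500//357//1))[:250] if 0 else cv2.resize(a[160:260,290:430],(350,250))])[:,:,::-1])
print(go([*world(-.121,.167),.30],YAW))
E
```

```text
((327.0, 171.5), (17.0, 16.0), 90.0) [-0.00188588 -0.030494  ]
[ 0.00026263 -0.02575553] [0.59533077 0.04129728 0.27883078] elbow [0.5441 0.2397 0.205 ] own [-0.0657  0.1682] err 0.0018, lever -0.004
turn 0.1 shift [-11.89 -19.36  -2.55]  | eef [0.5929 0.0407 0.2742] yaw -4.2 tilt 1.000
```

View pics/m5.png

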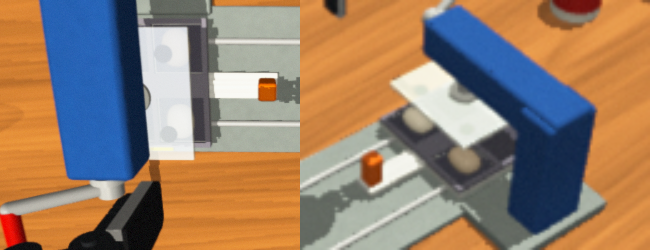

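Both stones lie in their pockets, seen through and beside the foot, and the lever is up. Now to the handle.

>>> carry_out(
  targets=[
    [0, 0, -2.5, 0, 1],
    [-3, 0, 0, 0, 1],
    [-3, -1.4, 0, 0, 1],
    [-3, -3, 0, 0, 1],
    [-2.9, -3, 0, 0, 1],
    [0, -4, 0, 0, 1],
    [0, -4, 0, 0, 1],
    [0, -4, 0, 0, 1],
    [0, 0, 0, 0, 1],
    [0, 0, 0, 0, 1],
  ],
)

```text
t: 32.8
eef_pos: [0.4883, 0.2431, 0.2989]
tool_rot: [0.001, 0.999, -0.035, -0.002]
contact_force: [0.8, -0.3, 0.4]
gripper_width: 0.999
grasp_force: 0.0
```

```bash
python3 - <<'E'
from h import *
w,c=snap('wrist','w19.png')
for k in blob(w,red,(200,450,0,400))[:2]:
    r=cv2.minAreaRect(k); B=cv2.boxPoints(r); B=B[np.argsort(B[:,1])]
    for z in(.2024,.206): print(z,cv2.contourArea(k),own(onz(c,*B[:2].mean(0),z)).round(4),own(onz(c,*B[2:].mean(0),z)).round(4))
p,R,o=pose(); print(own(p),p)
print(go([*world(-.121,.166),.185],YAW))
E
```

```text
0.2024 1916.0 [-0.063   0.1664] [-0.1444  0.1663]
0.206 1916.0 [-0.0628  0.1664] [-0.1429  0.1663]
0.2024 176.5 [-0.041   0.1704] [-0.0538  0.1705]
0.206 176.5 [-0.0411  0.1704] [-0.0537  0.1704]
[-0.12102756  0.16619895] [0.4887745  0.24180562 0.29917755]
turn 0.1 shift [ 0.03 -0.   11.42]  | eef [0.4888 0.2418 0.2992] yaw -4.2 tilt 1.000
```

>>> carry_out(
  targets=[
    [0, 0, 4, 0, 1],
    [0, 0, 4, 0, 1],
    [0, 0, 3.4, 0, 1],
    [0, 0, 0, 0, 1],
    [0, 0, 0, 0, -1],
    [0, 0, 0, 0, -1],
    [0, 0, 0, 0, -1],
    [0, 0, 0, 0, -1],
    [0, 0, 0, 0, -1],
    [0, 0, 0, 0, -1],
    [0, 0, 0, 0, -1],
    [0, 0, 0, 0, -1],
  ],
  force=60,
)

```text
t: 34.05
eef_pos: [0.4899, 0.2443, 0.1879]
tool_rot: [-0.001, 0.999, -0.036, 0.001]
contact_force: [-0.5, 4.1, 5.6]
gripper_width: 0.138
grasp_force: 58.6
```

>>> carry_out(
  targets=[
    [0, -0.39, 0.64, 0, -1],
    [0, -0.33, 0.68, 0, -1],
    [0, -0.26, 0.7, 0, -1],
    [0, -0.18, 0.73, 0, -1],
    [0, -0.11, 0.74, 0, -1],
    [0, -0.04, 0.75, 0, -1],
  ],
)

```text
t: 34.65
eef_pos: [0.4908, 0.2564, 0.145]
tool_rot: [-0.0, 0.999, -0.036, 0.001]
contact_force: [-0.3, 1.4, 8.9]
gripper_width: 0.131
grasp_force: 64.2
```

>>> carry_out(
  targets=[
    [0, 0.04, 0.75, 0, -1],
    [0, 0.11, 0.74, 0, -1],
    [0, 0.18, 0.73, 0, -1],
    [0, 0.26, 0.7, 0, -1],
    [0, 0.33, 0.68, 0, -1],
    [0, 0.39, 0.64, 0, -1],
    [0, 0, 0, 0, -1],
    [0, 0, 0, 0, -1],
  ],
)

```text
t: 35.45
eef_pos: [0.4899, 0.2459, 0.1019]
tool_rot: [-0.002, 0.999, -0.035, 0.001]
contact_force: [2.5, 9.8, -6.8]
gripper_width: 0.135
grasp_force: 68.5
```

```bash
python3 - <<'E'
from h import *
p,R,o=pose(); print(own(p),p,o['contact_force'],o['gripper_width'],o['grasp_force']); print(lever())
E
```

```text
[-0.12020306  0.17040916] [0.48991236 0.24594215 0.10192787] [ 2.4806913   9.77657976 -6.82745282] 0.13538840668895927 68.50969433784485
elbow [0.5369 0.2326 0.1491] own [-0.0723  0.1606] err 0.0183, lever 0.788
```

>>> carry_out(
  targets=[
    [0, 0, 0.4, 0, -1],
    [0, 0.1, 0.4, 0, -1],
    [0, 0, 0, 0, -1],
    [0, 0, 0, 0, -1],
  ],
)

```text
t: 35.95
eef_pos: [0.49, 0.2434, 0.0964]
tool_rot: [-0.001, 0.999, -0.036, 0.001]
contact_force: [-5.5, 1.5, 21.8]
gripper_width: 0.139
grasp_force: 72.7
```

```bash
python3 - <<'E'
from h import *
p,R,o=pose(); print(own(p),p,o['contact_force'],o['gripper_width'],o['grasp_force'])
E
```

```text
[-0.11990261  0.16788504] [0.49002271 0.24340261 0.09643723] [-5.49956143  1.47523989 21.78160018] 0.13862004331288189 72.73967385292053
```

>>> carry_out(
  targets=[
    [0, 0.1, 0.3, 0, -1],
    [0, 0, 0, 0, -1],
    [0, 0, 0, 0, -1],
  ],
)

```text
t: 36.25
eef_pos: [0.4903, 0.2434, 0.096]
tool_rot: [-0.002, 0.999, -0.036, 0.002]
contact_force: [-13.4, -0.6, 43.6]
gripper_width: 0.134
grasp_force: 75.3
```

```bash
python3 - <<'E'
from h import *
p,R,o=pose(); print(own(p),p,o['contact_force'],o['gripper_width'],o['grasp_force'])
E
```

```text
[-0.11961129  0.16792708] [0.49031635 0.24342269 0.09601194] [-13.39748081  -0.59411031  43.61442494] 0.1340245602999956 75.27321696281433
```

Firm stop, with no motion at 44 N. I relax the push, release and rise, then check the lever and stones.

>>> carry_out(
  targets=[
    [0, -0.1, -0.8, 0, -1],
    [0, 0, 0, 0, 0],
    [0, 0, 0, 0, 1],
    [0, 0, 0, 0, 1],
    [0, 0, 0, 0, 1],
    [0, 0, -3, 0, 1],
    [0, 0, -4, 0, 1],
    [0, 0, -4, 0, 1],
    [0, 0, -4, 0, 1],
    [0, 0, -4, 0, 1],
    [0, 0, 0, 0, 1],
    [0, 0, 0, 0, 1],
  ],
)

```text
t: 37.45
eef_pos: [0.4895, 0.2415, 0.2895]
tool_rot: [-0.0, 0.999, -0.037, 0.001]
contact_force: [-0.2, -0.3, -0.1]
gripper_width: 1.005
grasp_force: 0.0
```

```bash
python3 - <<'E'
from h import *
w,c=snap('wrist','w20.png')
for k in blob(w,red,(200,450,0,400))[:1]:
    r=cv2.minAreaRect(k); B=cv2.boxPoints(r); B=B[np.argsort(B[:,1])]
    for z in(.1176,.13): print(z,own(onz(c,*B[:2].mean(0),z)).round(4),own(onz(c,*B[2:].mean(0),z)).round(4))
print(pose()[0], bot.get_obs()['contact_force'])
a,s=snap('scene','s4.png'); b,t=snap('top')
k=blob(a,orange,(300,335,210,250)); 
print([cv2.minAreaRect(x)[0] for x in k[:1]])
stones(s,a,(320,385,190,250),z=.035,amin=20,amax=900)
a0=cv2.cvtColor(cv2.imread('pics/s3.png'),cv2.COLOR_BGR2RGB); stones(s,a0,(320,385,190,250),z=.035,amin=20,amax=900)
E
```

```text
0.1176 [-0.0653  0.1686] [-0.1468  0.1688]
0.13 [-0.0645  0.1685] [-0.1428  0.1687]
[0.48887852 0.24107538 0.2881602 ] [ 0.17453779 -0.3447686  -0.92184466]
[(318.3000183105469, 223.60003662109375)]
stone px [339. 232.] world [589.8 229.6] own [-0.0194  0.1616] axes [175.6 403. ] long yaw 105.0
stone px [349. 207.] world [580.6 174.7] own [-0.0244  0.1062] axes [ 97.1 178.7] long yaw 168.1
stone px [339. 232.] world [587.2 245.2] own [-0.0231  0.177 ] axes [181.3 431.4] long yaw 104.3
```

```bash
python3 - <<'E'
from h import *
s=imaging.calibration('scene')
for f in('s3.png','s4.png'):
    a=cv2.cvtColor(cv2.imread('pics/'+f),cv2.COLOR_BGR2RGB); print(f,cv2.minAreaRect(blob(a,orange,(300,335,210,250))[0])[0])
    for x in(.042,-.042):
        u,v=proj(s,[*world(x,.0735),.035]).astype(int); print((u,v),a[v-4:v+5:2,u-10:u+11:2].mean(2).round().astype(int).tolist())
print(bot.hand_in())
E
```

```text
s3.png (318.5000305175781, 223.50003051757812)
(np.int64(354), np.int64(222)) [[81, 83, 82, 71, 95, 157, 199, 104, 75, 65, 54], [80, 72, 59, 111, 133, 132, 133, 119, 78, 78, 72], [93, 69, 61, 118, 136, 135, 135, 132, 119, 76, 73], [59, 52, 53, 99, 126, 137, 144, 138, 129, 68, 57], [79, 58, 55, 57, 100, 127, 134, 131, 116, 64, 51]]
(np.int64(336), np.int64(206)) [[144, 152, 152, 109, 109, 176, 236, 229, 231, 230, 227], [155, 111, 64, 142, 169, 167, 178, 242, 229, 232, 230], [91, 70, 64, 156, 171, 176, 168, 165, 235, 231, 230], [57, 53, 53, 128, 159, 173, 177, 165, 157, 221, 232], [76, 62, 52, 63, 130, 155, 165, 159, 137, 98, 217]]
s4.png (318.3000183105469, 223.60003662109375)
(np.int64(354), np.int64(222)) [[156, 237, 234, 231, 232, 225, 221, 225, 231, 230, 228], [83, 141, 235, 236, 236, 219, 218, 223, 232, 232, 234], [90, 70, 124, 236, 240, 234, 231, 237, 240, 233, 159], [57, 52, 56, 132, 236, 241, 241, 241, 184, 98, 59], [137, 58, 51, 55, 117, 234, 210, 139, 118, 62, 52]]
(np.int64(336), np.int64(206)) [[151, 236, 241, 236, 234, 224, 223, 227, 231, 229, 227], [113, 149, 231, 240, 240, 220, 218, 226, 229, 231, 231], [92, 82, 131, 241, 244, 238, 233, 240, 237, 230, 230], [60, 51, 56, 158, 239, 244, 243, 242, 241, 229, 230], [125, 61, 52, 59, 132, 238, 243, 241, 239, 227, 227]]
the job is handed in; nothing more can be done
None
```

I handed in the job at about 38 s of robot time; hand-in returned no verdict. Both stones are in pockets of their own (0 and 2), the carrier is against its press stop, and the lever is fully down by my measurements.

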